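# Open and restock a sloped flow lane

## Task

Restock the flow lane: slide its orange cover up the slope until the wide ends of its keyholes reach the stud heads, lift it off and lay it flat on the bench beside the lane, handle up. Then put the two pink part boxes, one after the other, into the open upper part of the lane so that the first slides down to the red stop and the second comes to rest close up behind it, both lying flat. Leave the yellow tape roll and the white tub where they are.

Things in the scene. Friction and masses are not known exactly. Their poses are not given: they have to be found in the camera images.
- lane: Fixed channel sloping 23 deg down and away from the robot, on a stand reaching 45 mm to each side. Origin on the sliding deck at the red stop, mid-width; x points down the lane, y across to the left, z square to the deck. White slippery deck from x = -300 mm (upper end) to 0 (stop, 12 mm high). Clear width 50 mm. A box let go on it slides down (friction 0.25). The bench just to its right is free.
- mouth (a point): Middle of the open upper half of the lane, on the deck, at lane x = -213 mm, where boxes go in. Axes as the lane's. The upper half (x = -300 to -150 mm) has side rails 12 mm thick and only 8 mm high above the deck; the cover lies on them at first. (Farther right, about 0.4 m ahead of the robot and 0.36 m to its right, stands a microscope under 0.5 m tall: keep clear.)
- roof_edge (a point): Upper edge of the fixed clear roof, underside, mid-width: lane x = -150 mm, 30 mm above the deck. The roof is 3 mm thick and lies over x = -150 to -45 mm on rails 30 mm high, so boxes must be put in above it and slide under it.
- stud_left (a point): Top of the left mushroom stud on the low rail: lane x = -262 mm, y = +31 mm, 17 mm above the deck. Head 12 mm diameter, 3 mm thick, on a 4 mm shank; 6 mm under the head to the rail.
- stud_right (a point): Top of the right stud, the same, at y = -31 mm.
- cover: Loose orange plate 135 x 88 x 4 mm, 160 g, lying tilted on the low rails and hung by two keyholes on the studs. Origin: centre of the underside; x along its length (down the lane when hung), z out of the plate. Hung, it sits at lane x = -228 mm, shanks in the 7 mm narrow ends. Slide it 16 mm up the lane (lane -x), then lift it along lane z by over 12 mm.
- fin (a point): Top middle of the cover's black handle fin, 36 mm above the cover's underside, at cover x = +10 mm. The fin is 16 mm wide (cover y), 56 mm long (cover x) and stands 32 mm above the plate.
- wide_left (a point): Centre of the wide end (17 mm square, bevelled) of the cover's left keyhole, on the plate's top, at cover x = -18.5 mm, y = +31 mm (the right one at y = -31 mm). When the wide ends are centred on the studs the cover lifts off, with about 2.5 mm to spare all round.
- box_a: Closed pink part box 40 x 55 x 20 mm (x, y, z), about 30 g, lying flat on the bench. Origin: centre of its underside, z up. It fits the lane only with its 55 mm length along the lane; either end may lead. Gripped across its 40 mm width it stands 12 mm above the low rails.
- box_b: A second pink part box, the same as box_a.
- tape_roll: Bystander: roll of yellow tape lying flat, 66 mm diameter, 19 mm high, near the boxes. Origin: centre of its underside.
- tub: Bystander: white square tub with lid, 66 x 66 x 64 mm. Origin: centre of its underside.
Not all that is in view belongs to the job. Leave any purple look-alike of the box_a alone. Leave any black look-alike of the box_b alone.

How it is judged:
By the outcome, as a careful person would: the job done as asked, in the order asked, and still so for the second after the job is handed in, with the robot touching nothing.
It also fails if it takes over 72 s, if anything falls off the work surface, if the arm or the gripper's body presses on something with over 40 N, if the wrist force passes 120 N, or if a joint passes its speed limit or range.

## Robot

A 7-joint arm with a two-finger parallel gripper is mounted at the origin on a cart in front of the work surface, level with it; the furniture and walls round the work are solid. World frame = base frame: x ahead of the robot, y to its left, z up, the work surface at z = 0. Lengths are in m, angles in rad, forces in N, time in s.
With the tool pointing down it reaches from about 0.4 to 0.875 m from the base axis. Payload 6.5 kg.
Tool frame: the origin (TCP) lies on the centre line of the jaws, within the pads' length; the fingertips stand 8 mm ahead of it and the grasp point (between the pads) lies 11 mm behind it; x points along the fingers, z is the direction in which the jaws open and shut, and the axes are right-handed (so a half turn about x gives the same grasp; the last joint's range is limited). The gripper opens to 85 mm and grips with 20 to 120 N. Pads are 22 mm wide; open, the fingers measure 114 mm over their backs; the gripper's body (76 mm by 85 mm) begins 54 mm behind the grasp point. The pads swing forward as they close: fully open they stand 13 mm farther back than shut.
Start: joints at [1.215, 0.536, -0.004, 1.538, 0.003, 1.067, -0.071], TCP at [0.186, -0.623, 0.239] pointing down, gripper open.
Joint ranges: [-2.7, 2.7], [-0.37, 2.16], [-1.27, 1.26], [0.24, 2.4], [-1.31, 4.45], [0.19, 1.91], [-2.76, 2.76]. Speed limits (rad/s): [2.39, 2.39, 3.14, 3.14, 3.14, 3.14, 3.14].

## Interface

Orientations are given as a rotation vector (axis times angle).
In Python, from station import readout, vision, order gives the robot as it stands.
- The arm moves only by the tool send_rows, never from a script. Its argument "steps" is a list of rows, each a list of 3 entries, a list of its own where there are three numbers: the opening, from 0 (shut) to 1 (fully open), then the shift along the world's x, y, z in cm, then the turn about the world's z in degrees. In form: [[jaw, [dx, dy, dz], turn], ...]. A call has 1 to 20 rows; each row is the pose to reach, as a shift and turn from the pose measured when the call began; what a row does not reach only later rows make up. A row lasts 1/10 s, in which the tool goes at most 50 mm and 8.59 degrees, less where a joint would pass 70% of its speed; a pose out of reach is approached as far as the arm can. A call with a gripper value outside its range is refused whole. The fingers move at their own pace and stop on an object; "force" is the grip in N (left out, the last holds). Time passes only in rows, so rows that repeat a pose let the fingers close. It gives the time, the measured TCP pose, the force and the opening at its end, in the units of the state.
- readout.sense(): the state, without advancing time (a new reading comes with each control period).
- vision.read_camera(name): name is "scene" or "top"; returns a dict with "pixels" (420x560x3 uint8, red, green, blue), "fx", "fy", "cx", "cy" (pixels), "xyz" and "attitude" of the camera in the world. Camera axes: x right, y down, z forward; pixel columns grow to the right and rows downward; lengths in m; the calibration is good to about 2 mm. A picture is of the moment at which its call begins. There is no depth.
- order.hand_in(): hands the job in, once; it reports no verdict.
The state is a dict: "time": time; "qpos": joint angles; "qd": joint speeds; "tau": joint torques, N m; "ee_pos": TCP position; "orientation": TCP orientation; "contact_force": force on the tool from outside, world axes, zero at the start; "ft_torque": the same for the moment, N m; "finger_gap": finger opening in m.
Only numpy, scipy, OpenCV 4.12 (cv2) and the standard library are available. Lean on these libraries where they do the work, as an engineer would, in place of code of your own. Each camera call takes 0.05 s, during which the arm holds its last target.

## Working session

There is one attempt and no reset: what is moved stays moved. The work goes in short steps, Python scripts to look and compute and a tool call to move; the robot and the scene stay as the last step left them, time stands still between calls to the robot, and variables do not carry over. Pictures are saved under pics/ and viewed, and the job is handed in when it is done.

Besides the shell and the picture viewer there is one more tool, called after ">>>" by a JSON object that holds its "fn" and its "kwargs". send_rows: Moves the arm, as the interface text tells. Its arguments: {"type":"object","properties":{"steps":{"type":"array"},"force":{"type":"number"}},"required":["steps"]}

```bash
mkdir -p pics; ls
cat > h.py <<'E'
import numpy as np, cv2
from scipy.spatial.transform import Rotation as R
from station import readout, vision, order
def snap(name,out):
    c=vision.read_camera(name); cv2.imwrite(out,c['pixels'][:,:,::-1]); 
    return c
E
python3 - <<'E'
from h import *
import pickle
s=readout.sense(); print(s)
for n in('scene','top'):
    c=snap(n,f'pics/{n}0.png'); print(n,{k:v for k,v in c.items() if k!='pixels'}); pickle.dump(c,open(n+'0.pkl','wb'))
E
```

```text
pics
{'time': 0.0, 'qpos': array([ 1.21478234,  0.53717096, -0.00448169,  1.53887333,  0.00262812,
        1.06726224, -0.07119391]), 'qd': array([-1.64991469e-04,  1.53924633e-04, -5.55602618e-05, -3.22802753e-04,
        1.00632668e-03,  4.37447964e-04,  3.89939560e-04]), 'tau': array([ 4.83507574e-04, -5.83413792e+01,  1.04918104e+00, -2.59101373e+01,
        1.24054149e-02,  9.57524346e-03, -4.85805359e-06]), 'ee_pos': array([ 0.18558081, -0.62230961,  0.23840948]), 'orientation': array([ 0.99397718,  1.33400397, -0.99245603]), 'contact_force': array([ 0.19392152, -0.63821447,  0.34023874]), 'ft_torque': array([-0.00393282,  0.00698004,  0.05909168]), 'finger_gap': 0.08543268895983452}
scene {'fx': 403.48024523303985, 'fy': 403.48024523303985, 'cx': 277.5714760889364, 'cy': 210.5621760846133, 'xyz': array([-0.08188242,  0.65802495,  0.54476338]), 'attitude': array([-1.15973578,  2.04852202, -1.23581731])}
top {'fx': 381.6436012814961, 'fy': 381.6436012814961, 'cx': 276.8052638501123, 'cy': 214.3722405577073, 'xyz': array([0.33865369, 0.26270414, 0.93426157]), 'attitude': array([-2.06974101,  2.1210635 , -0.26371642])}
```

View pics/scene0.png

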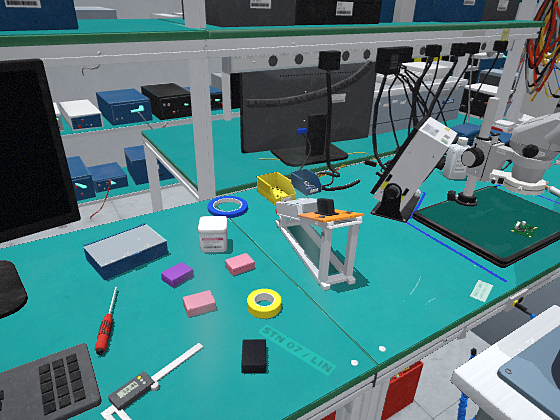

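View pics/top0.png

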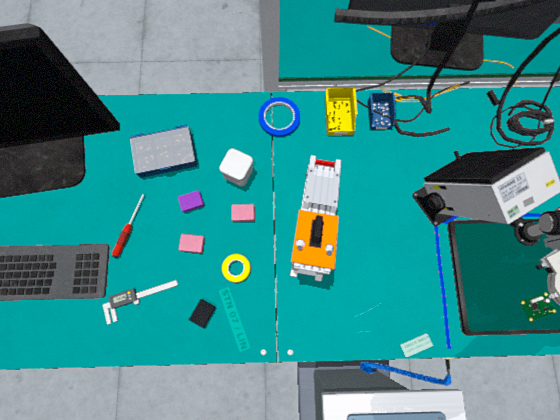

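Run:
```python
import pickle,cv2
t=pickle.load(open('top0.pkl','rb'))['pixels'][:,:,::-1]; s=pickle.load(open('scene0.pkl','rb'))['pixels'][:,:,::-1]
def crop(im,x,y,w,h,k,o): cv2.imwrite(o,cv2.resize(im[y:y+h,x:x+w],None,fx=k,fy=k,interpolation=cv2.INTER_CUBIC))
crop(t,270,145,90,140,4,'pics/tl.png')   # lane top
crop(t,165,135,110,160,3.5,'pics/tb.png')
crop(s,265,190,110,105,5,'pics/sl.png')
crop(s,150,205,140,120,5,'pics/sb.png')
```

```text
(no output)
```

View pics/tl.png

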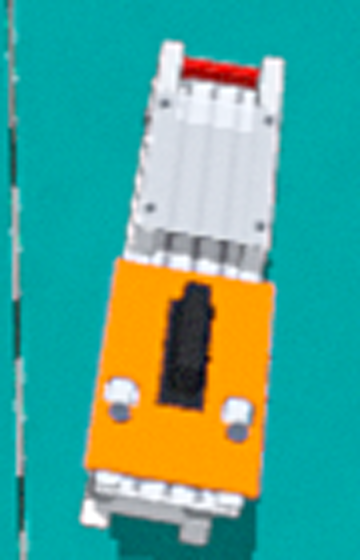

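View pics/tb.png

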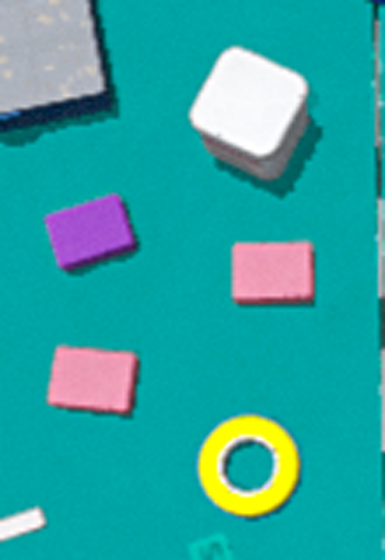

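View pics/sl.png

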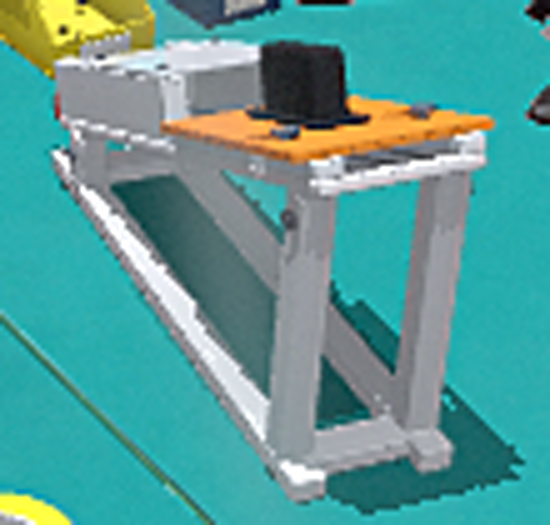

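View pics/sb.png

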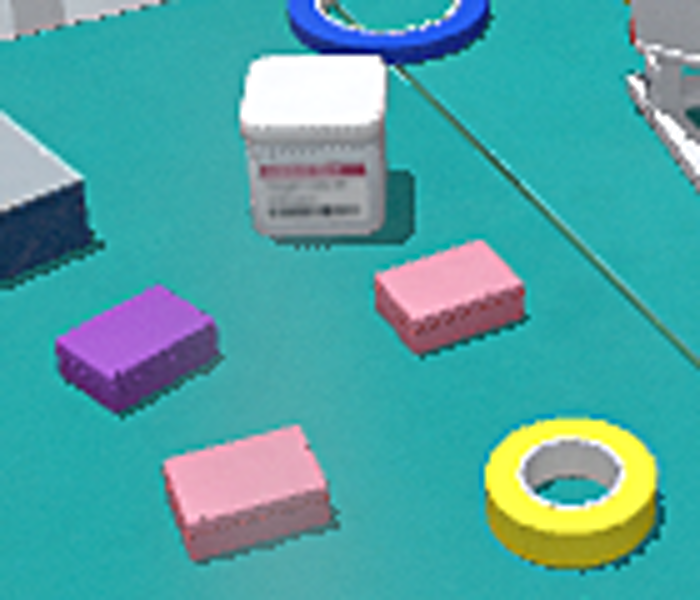

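```bash
cat >> h.py <<'E'
import pickle
from scipy.optimize import least_squares
def proj(c,P):
    p=R.from_rotvec(c['attitude']).inv().apply(np.atleast_2d(P)-c['xyz'])
    return np.c_[c['fx']*p[:,0]/p[:,2]+c['cx'],c['fy']*p[:,1]/p[:,2]+c['cy']]
def ray(c,uv,z):
    uv=np.atleast_2d(uv); d=np.c_[(uv[:,0]-c['cx'])/c['fx'],(uv[:,1]-c['cy'])/c['fy'],np.ones(len(uv))]
    d=R.from_rotvec(c['attitude']).apply(d); return c['xyz']+d*((z-c['xyz'][2])/d[:,2])[:,None]
def uc(pts,k,x,y): return (np.array(pts,float)+.5)/k-.5+[x,y]
T=np.radians(23)
def lane(p,q):  # p: x,y,z,yaw ; q lane points
    return R.from_euler('zy',[p[3],T]).apply(np.atleast_2d(q))+p[:3]
E
cat > fit.py <<'E'
from h import *
t=pickle.load(open('top0.pkl','rb'));s=pickle.load(open('scene0.pkl','rb'))
cz=12 # cover top above deck: 8+4
def cv(x,y,z=4): return [-228+x,y,8+z]
tq=np.array([cv(67.5,44),cv(67.5,-44),cv(-67.5,44),cv(-67.5,-44),[-262,31,17],[-262,-31,17]])/1e3
tp=uc([(117,260),(273,284),(86,468),(259,497),(119,411),(238,431)],4,270,145)
sq=np.array([cv(67.5,44),cv(-67.5,44,0),cv(-67.5,-44),[-262,31,17],[-262,-31,17]])/1e3
sp=uc([(163,127),(296,160),(495,124),(286,131),(424,109)],5,265,190)
f=lambda p:np.r_[proj(t,lane(p,tq))-tp,proj(s,lane(p,sq))-sp].ravel()
r=least_squares(f,[.5,.15,.1,0],loss='soft_l1')
print(r.x,np.degrees(r.x[3])); print(f(r.x).reshape(-1,2).round(1))
g=lambda p:(proj(t,lane(p,tq))-tp).ravel(); h=lambda p:(proj(s,lane(p,sq))-sp).ravel()
print('top only',least_squares(g,r.x).x,'scene only',least_squares(h,r.x).x)
p=r.x
for n,q in dict(mouth=[-213,0,0],fin=[-218,0,44],studl=[-262,31,17],studr=[-262,-31,17],roof=[-150,0,30],up=[-300,0,0]).items(): print(n,lane(p,np.array(q)/1e3).round(4))
for nm,c,(x,y,w,h_,k) in (('t',t,(165,135,110,160,3.5)),):
    A=uc([(233,244),(313,243),(313,300),(234,300)],k,x,y);B=uc([(59,347),(136,352),(130,410),(49,404)],k,x,y)
    for q in (A,B):
        w=ray(c,q,.02); print('box top',w.mean(0).round(4),[np.round(np.linalg.norm(w[i]-w[i-1]),4) for i in range(4)],w[:,:2].round(4).tolist())
k=5
A=uc([(375,285),(483,242),(523,287),(417,325)],5,150,205)
B=uc([(165,468),(299,427),(328,486),(187,528)],5,150,205)
for q in (A,B):
    w=ray(s,q,.02); print('box scene',w.mean(0).round(4),[np.round(np.linalg.norm(w[i]-w[i-1]),4) for i in range(4)],w[:,:2].round(4).tolist())
print('tape',ray(t,uc([(249,466)],3.5,165,135),.019),'tub',ray(t,uc([(250,102)],3.5,165,135),.064))
np.save('lane.npy',p)
E
python3 fit.py
```

```text
[ 0.68387588  0.12994082  0.04098248 -0.1884505 ] -10.797418175006793
[[ 0.6  0.6]
 [ 1.1 -0.4]
 [-0.2  0.9]
 [ 0.1 -0.2]
 [ 0.1  0.8]
 [ 0.5 -0.1]
 [-0.5  0.3]
 [-0.3  2.6]
 [-0.3 -2.6]
 [-0.5  0.5]
 [-0.7 -2. ]]
top only [ 0.68545491  0.13041259  0.03555229 -0.1870006 ] scene only [ 0.69118874  0.11972446  0.03458439 -0.19684142]
mouth [[0.4913 0.1698 0.1227]]
fin [[0.504  0.1708 0.1652]]
studl [[0.459  0.2095 0.1549]]
studr [[0.4483 0.1486 0.1595]]
roof [[0.56   0.158  0.1262]]
up [[0.4126 0.1861 0.1561]]
box top [0.5726 0.337  0.02  ] [np.float64(0.0408), np.float64(0.0567), np.float64(0.0415), np.float64(0.0554)] [[0.5935, 0.3655], [0.5929, 0.3088], [0.5514, 0.3092], [0.5527, 0.3646]]
box top [0.4996 0.4616 0.02  ] [np.float64(0.0402), np.float64(0.0538), np.float64(0.0406), np.float64(0.0561)] [[0.5221, 0.4862], [0.5172, 0.4326], [0.4767, 0.4358], [0.4822, 0.4916]]
box scene [0.5723 0.3355 0.02  ] [np.float64(0.0353), np.float64(0.0568), np.float64(0.0394), np.float64(0.0525)] [[0.588, 0.3643], [0.5938, 0.3077], [0.5544, 0.3087], [0.5529, 0.3612]]
box scene [0.4996 0.4605 0.02  ] [np.float64(0.0361), np.float64(0.0542), np.float64(0.0378), np.float64(0.0547)] [[0.5196, 0.4853], [0.5163, 0.4312], [0.4787, 0.4355], [0.4838, 0.49]]
tape [[0.43646238 0.35412086 0.019     ]] tub [[0.68314945 0.34913803 0.064     ]]
```

```bash
sed -i "s/'zy'/'ZY'/" h.py; python3 fit.py | head -24
```

```text
[ 0.68422752  0.13359647  0.03752526 -0.19173834] -10.985797656394684
[[ 0.2  0. ]
 [ 0.3  0.4]
 [ 0.2  0.2]
 [ 0.2  0.2]
 [ 0.5  0.3]
 [ 0.6  0.3]
 [-1.1 -0.2]
 [-0.4  1.4]
 [-0.2 -0.6]
 [-0.5 -0.1]
 [-0.6 -0.4]]
top only [ 0.68493499  0.13459154  0.03695648 -0.18990693] scene only [ 0.6888713   0.12400945  0.03327633 -0.20672825]
mouth [[0.4918 0.171  0.1208]]
fin [[0.5041 0.1686 0.1632]]
studl [[0.4599 0.2087 0.1555]]
studr [[0.4481 0.1479 0.1555]]
roof [[0.5602 0.1577 0.1238]]
up [[0.4131 0.1862 0.1547]]
box top [0.5726 0.337  0.02  ] [np.float64(0.0408), np.float64(0.0567), np.float64(0.0415), np.float64(0.0554)] [[0.5935, 0.3655], [0.5929, 0.3088], [0.5514, 0.3092], [0.5527, 0.3646]]
box top [0.4996 0.4616 0.02  ] [np.float64(0.0402), np.float64(0.0538), np.float64(0.0406), np.float64(0.0561)] [[0.5221, 0.4862], [0.5172, 0.4326], [0.4767, 0.4358], [0.4822, 0.4916]]
box scene [0.5723 0.3355 0.02  ] [np.float64(0.0353), np.float64(0.0568), np.float64(0.0394), np.float64(0.0525)] [[0.588, 0.3643], [0.5938, 0.3077], [0.5544, 0.3087], [0.5529, 0.3612]]
box scene [0.4996 0.4605 0.02  ] [np.float64(0.0361), np.float64(0.0542), np.float64(0.0378), np.float64(0.0547)] [[0.5196, 0.4853], [0.5163, 0.4312], [0.4787, 0.4355], [0.4838, 0.49]]
tape [[0.43646238 0.35412086 0.019     ]] tub [[0.68314945 0.34913803 0.064     ]]
```

Run:
```python
from h import *
for n in('top','scene'):
    c=pickle.load(open(n+'0.pkl','rb'))
    print(n)
    for P in([.4,-.36,0],[.4,-.36,.25],[.4,-.36,.5],[.186,-.623,.24],[.3,-.2,0],[.3,-.2,.3],[.4,-.2,0]): print(P,proj(c,P).round(0))
im=pickle.load(open('scene0.pkl','rb'))['pixels'][:,:,::-1]
cv2.imwrite('pics/m.png',cv2.resize(im[40:320,370:560],None,fx=2.1,fy=2.1,interpolation=3))
s=readout.sense();M=R.from_rotvec(s['orientation']).as_matrix();print(M.round(3))
c=pickle.load(open('top0.pkl','rb'));print(ray(c,[[437,210],[450,222],[560,215],[452,335],[530,90],[540,300]],0).round(3))
```

```text
top
[0.4, -0.36, 0] [[530. 276.]]
[0.4, -0.36, 0.25] [[621. 265.]]
[0.4, -0.36, 0.5] [[810. 241.]]
[0.186, -0.623, 0.24] [[800. 388.]]
[0.3, -0.2, 0] [[471. 321.]]
[0.3, -0.2, 0.3] [[565. 326.]]
[0.4, -0.2, 0] [[465. 278.]]
scene
[0.4, -0.36, 0] [[497. 225.]]
[0.4, -0.36, 0.25] [[526. 136.]]
[0.4, -0.36, 0.5] [[564.  23.]]
[0.186, -0.623, 0.24] [[677. 149.]]
[0.3, -0.2, 0] [[496. 261.]]
[0.3, -0.2, 0.3] [[539. 138.]]
[0.4, -0.2, 0] [[460. 241.]]
[[-0.001  0.958  0.286]
 [ 0.001  0.286 -0.958]
 [-1.    -0.    -0.002]]
[[ 0.572 -0.153  0.   ]
 [ 0.54  -0.182  0.   ]
 [ 0.551 -0.463  0.   ]
 [ 0.269 -0.15   0.   ]
 [ 0.906 -0.453  0.   ]
 [ 0.344 -0.373  0.   ]]
```

View pics/m.png

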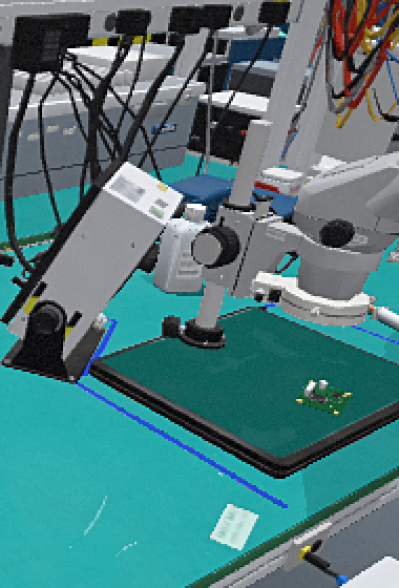

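>>> {"fn": "send_rows", "kwargs": {"steps": [[1, [0, 0, 5], 0], [1, [-0.3, 1, 10], 0], [1, [-0.8, 2.5, 15], 0], [1, [-1.3, 4.5, 19], 0], [1, [-2, 6.5, 23], 0], [1, [-2.5, 8.5, 27], 0], [1, [-3, 10.5, 31], 0], [1, [-3.7, 12.5, 35], 0], [1, [-3.7, 12.5, 38], 0], [1, [-3.7, 12.5, 38], 0]]}}

```text
time: 1.1
ee_pos: [0.1486, -0.4975, 0.6229]
orientation: [0.99, 1.327, -0.995]
contact_force: [0.2, 0.8, -0.3]
finger_gap: 0.0853
```

Run:
```python
from h import *
p=np.load('lane.npy')
s=readout.sense();e=s['ee_pos'];M=R.from_rotvec(s['orientation']).as_matrix();print(e,s['qpos'].round(2),'jaw',np.degrees(np.arctan2(M[1,2],M[0,2])),'lane y',np.degrees(p[3])+90)
g=lane(p,[-.216,0,.029])[0];print('tcp grasp',g)
a=np.linspace(-73.4,np.degrees(np.arctan2(g[1],g[0])),20)[1:]
for i,x in enumerate(a):
    x=np.radians(x); print(i,(100*(.525*np.cos(x)-e[0])).round(1),(100*(.525*np.sin(x)-e[1])).round(1),round(152.4*(i+1)/19,1))
print((g-e)*100, 'up dir',lane([0,0,0,p[3]],[-.016,0,0]),'z dir',lane([0,0,0,p[3]],[0,0,.01]))
```

```text
[ 0.14857087 -0.49748952  0.62292981] [ 1.19  0.16  0.01  1.17 -0.    1.8  -0.09] jaw -73.39632131529773 lane y 79.01420234360532
tcp grasp [0.50016568 0.16932712 0.14861782]
0 4.3 0.9 8.0
1 8.4 2.7 16.0
2 12.3 4.8 24.1
3 16.0 7.3 32.1
4 19.5 10.0 40.1
5 22.7 13.1 48.1
6 25.7 16.4 56.1
7 28.3 19.9 64.2
8 30.7 23.7 72.2
9 32.8 27.6 80.2
10 34.5 31.7 88.2
11 35.8 36.0 96.3
12 36.8 40.3 104.3
13 37.4 44.7 112.3
14 37.6 49.1 120.3
15 37.5 53.6 128.3
16 37.0 58.0 136.4
17 36.1 62.3 144.4
18 34.9 66.6 152.4
[ 35.15948096  66.68166423 -47.43119843] up dir [[-0.01445818  0.00280667  0.0062517 ]] z dir [[ 0.00383571 -0.0007446   0.00920505]]
```

>>> {"fn": "send_rows", "kwargs": {"steps": [[1, [4.3, 0.9, 0], 8], [1, [8.4, 2.7, 0], 16], [1, [12.3, 4.8, 0], 24], [1, [16, 7.3, 0], 32], [1, [19.5, 10, 0], 40], [1, [22.7, 13.1, 0], 48], [1, [25.7, 16.4, 0], 56], [1, [28.3, 19.9, 0], 64], [1, [30.7, 23.7, 0], 72], [1, [32.8, 27.6, 0], 80], [1, [34.5, 31.7, 0], 88], [1, [35.8, 36, 0], 96], [1, [36.8, 40.3, 0], 104], [1, [37.4, 44.7, -1], 112], [1, [37.6, 49.1, -3], 120], [1, [37.5, 53.6, -5], 128], [1, [37, 58, -7], 136], [1, [36.1, 62.3, -9], 144], [1, [35.2, 66.7, -11], 152.4], [1, [35.2, 66.7, -15], 152.4]]}}

```text
time: 3.1
ee_pos: [0.4981, 0.1774, 0.4733]
orientation: [-1.071, 1.278, 1.082]
contact_force: [0.7, 1.1, -0.6]
finger_gap: 0.0851
```

>>> {"fn": "send_rows", "kwargs": {"steps": [[1, [0, 0, -4], 0], [1, [0, 0, -8], 0], [1, [0, 0, -12], 0], [1, [0, 0, -16], 0], [1, [0, 0, -20], 0], [1, [0, 0, -22], 0], [1, [0, 0, -22], 0]]}}

```text
time: 3.8
ee_pos: [0.4954, 0.1761, 0.2496]
orientation: [-1.07, 1.285, 1.086]
contact_force: [-0.5, -0.6, -0.1]
finger_gap: 0.0858
```

Run:
```python
from h import *
p=np.load('lane.npy')
s=readout.sense();e=s['ee_pos'];M=R.from_rotvec(s['orientation']).as_matrix();print(s['time'],e,s['qpos'].round(2),'jaw',np.degrees(np.arctan2(M[1,2],M[0,2])))
g=lane(p,[-.216,0,.029])[0];print((g-e)*100)
for n in('scene','top'):
    c=snap(n,f'pics/{n}1.png'); print(proj(c,[e,e+[0,0,-.008]]))
```

```text
3.8 [0.49543611 0.17609562 0.24959352] [ 0.19  0.42 -0.78  1.82  0.33  1.04  0.68] jaw 79.92412245254881
[  0.47295689  -0.67685019 -10.0975701 ]
[[327.24349334 162.51541916]
 [326.90692521 166.28674541]]
[[320.01529871 220.14459472]
 [319.52423199 221.11515366]]
```

View pics/scene1.png

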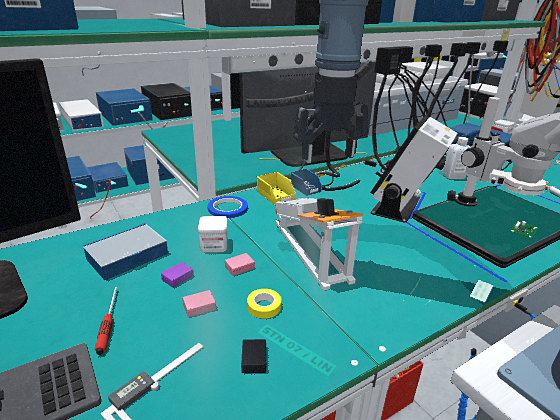

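View pics/top1.png

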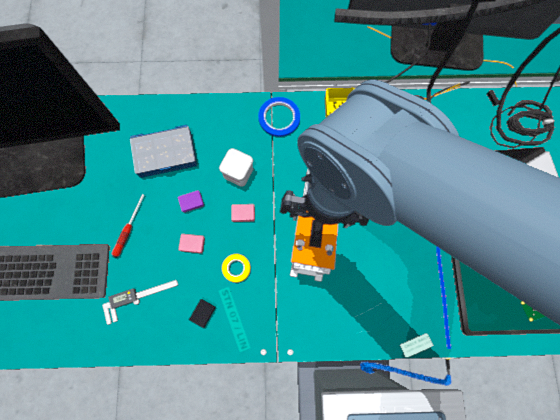

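>>> {"fn": "send_rows", "kwargs": {"steps": [[1, [0.5, -0.7, -2], -0.9], [1, [0.5, -0.7, -5], -0.9], [1, [0.5, -0.7, -7], -0.9], [1, [0.5, -0.7, -8.5], -0.9], [1, [0.5, -0.7, -9.5], -0.9], [1, [0.5, -0.7, -10.1], -0.9], [1, [0.5, -0.7, -10.1], -0.9], [1, [0.5, -0.7, -10.1], -0.9]]}}

```text
time: 4.7
ee_pos: [0.5033, 0.1709, 0.1531]
orientation: [-1.06, 1.284, 1.071]
contact_force: [-0.4, -0.0, -0.8]
finger_gap: 0.0851
```

```bash
cat >> h.py <<'E'
def st(g=None):
    s=readout.sense();e=s['ee_pos'];M=R.from_rotvec(s['orientation']).as_matrix()
    print(round(s['time'],2),e.round(4),'q',s['qpos'].round(2),'jaw %.2f'%np.degrees(np.arctan2(M[1,2],M[0,2])),'tilt %.1f'%np.degrees(np.arccos(-M[2,0])),'F',s['contact_force'].round(1),'gap %.4f'%s['finger_gap'])
    if g is not None: print('shift cm',((np.ravel(g)-e)*100).round(2))
    return s
def crop(c,x,y,w,h,k,o): cv2.imwrite(o,cv2.resize(c['pixels'][y:y+h,x:x+w,::-1],None,fx=k,fy=k,interpolation=cv2.INTER_CUBIC))
E
python3 - <<'E'
from h import *
p=np.load('lane.npy')
st(lane(p,[-.216,0,.029]))
c=vision.read_camera('scene');crop(c,250,100,140,140,4,'pics/s2.png')
E
```

```text
4.7 [0.5033 0.1709 0.1531] q [ 0.13  0.55 -0.7   1.9   0.45  0.85  0.58] jaw 79.02 tilt 0.7 F [-0.4 -0.  -0.8] gap 0.0851
shift cm [-0.32 -0.16 -0.45]
```

View pics/s2.png

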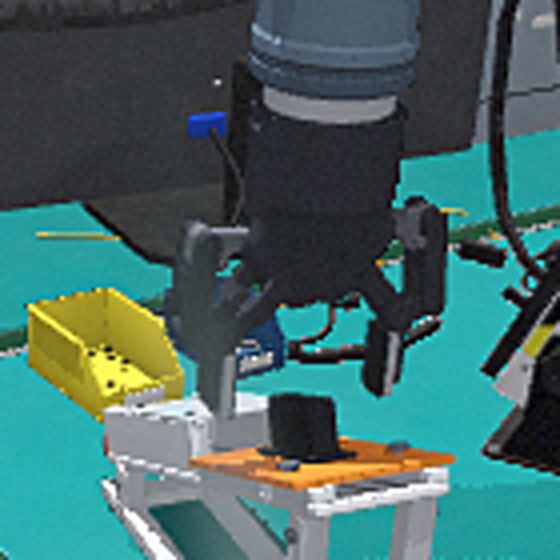

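>>> {"fn": "send_rows", "kwargs": {"steps": [[1, [-0.3, -0.2, -0.4], 0], [1, [-0.3, -0.2, -0.4], 0], [0.5, [-0.3, -0.2, -0.4], 0], [0.3, [-0.3, -0.2, -0.4], 0], [0.1, [-0.3, -0.2, -0.4], 0], [0, [-0.3, -0.2, -0.4], 0], [0, [-0.3, -0.2, -0.4], 0], [0, [-0.3, -0.2, -0.4], 0], [0, [-0.3, -0.2, -0.4], 0]], "force": 40}}

```text
time: 5.65
ee_pos: [0.5005, 0.1689, 0.1494]
orientation: [-1.06, 1.283, 1.071]
contact_force: [-0.6, 0.9, 3.1]
finger_gap: 0.0152
```

Run:
```python
from h import *
p=np.load('lane.npy')
st(lane(p,[-.216,0,.029]))
c=vision.read_camera('scene');crop(c,250,100,140,140,4,'pics/s3.png')
c=vision.read_camera('top');crop(c,260,165,100,130,4,'pics/t3.png')
```

```text
5.65 [0.5005 0.1689 0.1494] q [ 0.13  0.55 -0.7   1.91  0.46  0.84  0.58] jaw 79.02 tilt 0.7 F [-0.6  0.9  3.1] gap 0.0152
shift cm [-0.03  0.04 -0.08]
```

View pics/s3.png

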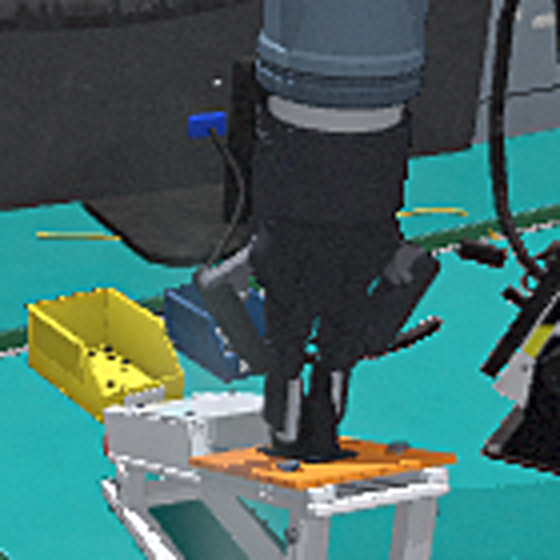

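View pics/t3.png

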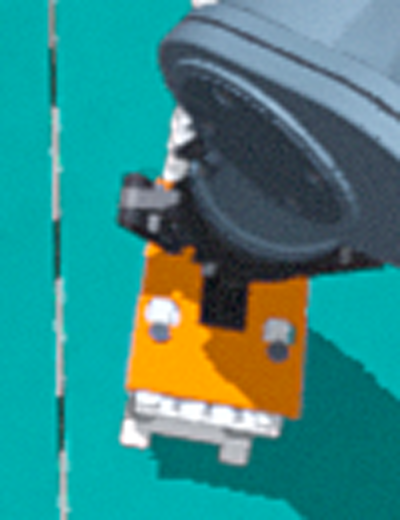

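>>> {"fn": "send_rows", "kwargs": {"steps": [[0, [-0.2, 0.04, 0.15], 0], [0, [-0.4, 0.08, 0.23], 0], [0, [-0.6, 0.12, 0.31], 0], [0, [-0.8, 0.16, 0.4], 0], [0, [-1.0, 0.2, 0.49], 0], [0, [-1.2, 0.23, 0.58], 0], [0, [-1.35, 0.26, 0.64], 0], [0, [-1.45, 0.28, 0.68], 0], [0, [-1.45, 0.28, 0.68], 0], [0, [-1.45, 0.28, 0.68], 0]]}}

```text
time: 6.75
ee_pos: [0.486, 0.1717, 0.1562]
orientation: [-1.06, 1.283, 1.071]
contact_force: [0.4, -0.1, -2.0]
finger_gap: 0.0152
```

Run:
```python
from h import *
p=np.load('lane.npy')
st(lane(p,[-.232,0,.030]))
c=vision.read_camera('top');crop(c,275,210,75,85,7,'pics/t4.png')
# expected stud and wide-end pixel
for q in([-.262,.031,.017],[-.262,-.031,.017]): print((proj(c,lane(p,q))-[275,210]+.5)*7)
```

```text
6.75 [0.486  0.1717 0.1562] q [ 0.14  0.52 -0.71  1.94  0.44  0.84  0.57] jaw 79.01 tilt 0.7 F [ 0.4 -0.1 -2. ] gap 0.0152
shift cm [ 0.    0.03 -0.04]
[[177.55984386 267.08447573]]
[[386.53133942 302.02055462]]
```

View pics/t4.png

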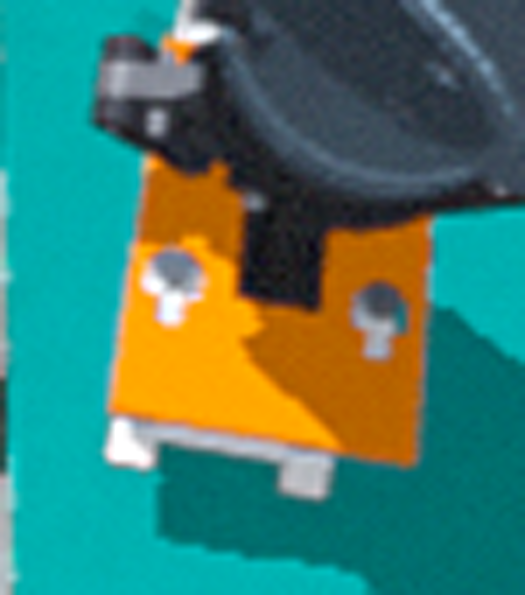

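Run:
```python
from h import *
p=np.load('lane.npy')
c=vision.read_camera('top');crop(c,285,238,55,30,14,'pics/t5.png')
for dx in(-.002,0,.002):
  for y in(.031,-.031):
    h=[[-.244+dx-.0185+a,y+b,.013] for a,b in((.0085,.0085),(.0085,-.0085),(-.0085,-.0085),(-.0085,.0085))]
    print(dx,((proj(c,lane(p,h))-[285,238]+.5)*14).round(0).tolist(),'corner',((proj(c,lane(p,[-.244+dx-.0675,np.sign(y)*.044,.013]))-[275,210]+.5)*7).round(0).tolist())
print(((proj(c,lane(p,[[-.262,.031,.017],[-.262,-.031,.017]]))-[285,238]+.5)*14).round(0))
```

```text
-0.002 [[160.0, 113.0], [273.0, 132.0], [261.0, 229.0], [146.0, 210.0]] corner [[110.0, 419.0]]
-0.002 [[574.0, 182.0], [688.0, 201.0], [681.0, 300.0], [565.0, 280.0]] corner [[417.0, 471.0]]
0 [[162.0, 102.0], [275.0, 121.0], [262.0, 218.0], [148.0, 198.0]] corner [[111.0, 413.0]]
0 [[575.0, 171.0], [689.0, 190.0], [682.0, 288.0], [566.0, 269.0]] corner [[418.0, 465.0]]
0.002 [[163.0, 90.0], [276.0, 109.0], [264.0, 206.0], [149.0, 187.0]] corner [[112.0, 407.0]]
0.002 [[576.0, 159.0], [690.0, 178.0], [682.0, 276.0], [567.0, 257.0]] corner [[418.0, 459.0]]
[[215. 142.]
 [633. 212.]]
```

View pics/t5.png

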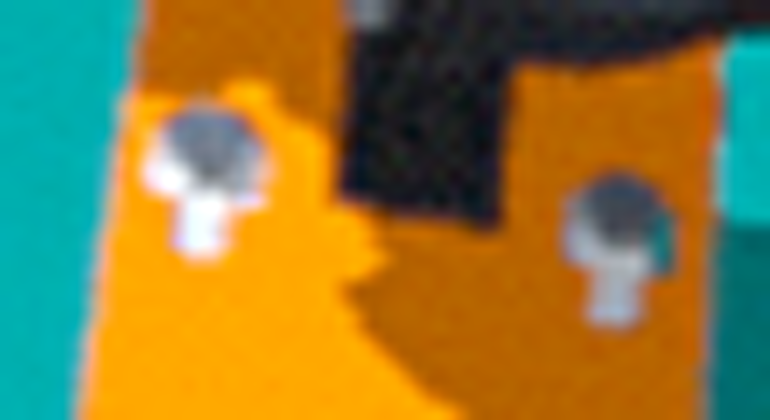

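>>> {"fn": "send_rows", "kwargs": {"steps": [[0, [0.1, -0.02, 0.25], 0], [0, [0.2, -0.04, 0.5], 0], [0, [0.3, -0.06, 0.75], 0], [0, [0.4, -0.08, 1.0], 0], [0, [0.55, -0.11, 1.35], 0], [0, [0.75, -0.15, 1.8], 0], [0, [1.0, -0.2, 2.4], 0], [0, [1.2, -0.23, 2.9], 0], [0, [1.2, -0.23, 2.9], 0]]}}

```text
time: 7.75
ee_pos: [0.499, 0.1696, 0.1861]
orientation: [-1.06, 1.282, 1.07]
contact_force: [-0.5, 0.7, -1.9]
finger_gap: 0.0153
```

Run:
```python
from h import *
p=np.load('lane.npy')
st()
c=vision.read_camera('scene');crop(c,240,80,160,160,4,'pics/s6.png')
c=vision.read_camera('top');crop(c,260,165,100,130,4,'pics/t6.png')
```

```text
7.75 [0.499  0.1696 0.1861] q [ 0.16  0.5  -0.73  1.89  0.41  0.9   0.62] jaw 78.99 tilt 0.7 F [-0.5  0.7 -1.9] gap 0.0153
```

View pics/s6.png

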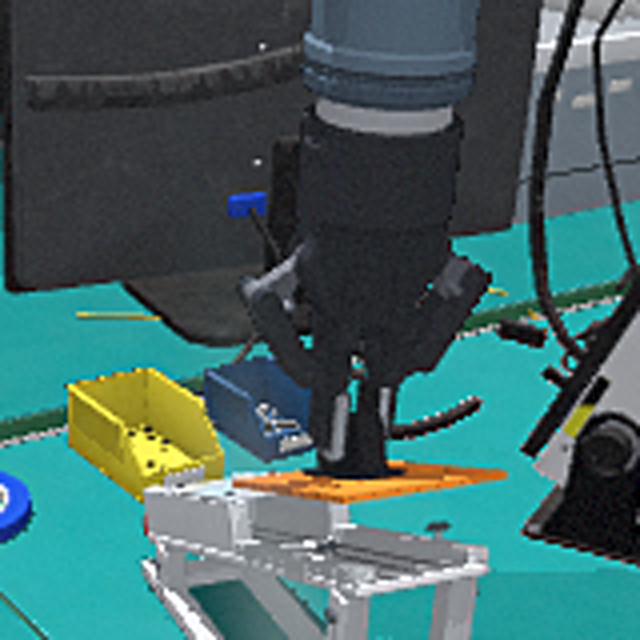

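View pics/t6.png

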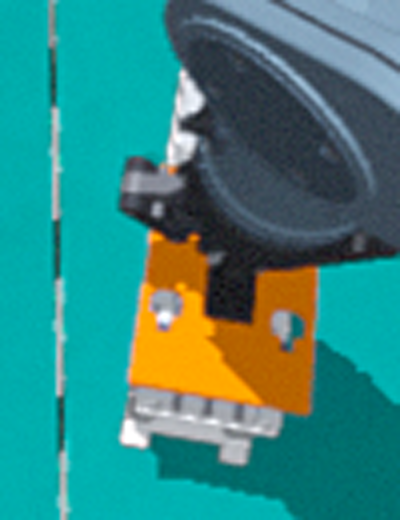

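>>> {"fn": "send_rows", "kwargs": {"steps": [[0, [0.3, 0, 3], 0], [0, [0.3, 0, 6], 0], [0, [0.3, -2, 8], 0], [0, [0.3, -5, 8], 0], [0, [0.2, -8, 8], 0], [0, [0, -11, 8], 0], [0, [0, -14, 7], 0], [0, [0, -15.5, 4], 0], [0, [0, -15.5, 0.5], 0], [0, [0, -15.5, -3], 0], [0, [0, -15.5, -6.5], 0], [0, [0, -15.5, -9.5], 0], [0, [0, -15.5, -11.5], 0], [0, [0, -15.5, -12.5], 0], [0, [0, -15.5, -12.5], 0]]}}

```text
time: 9.35
ee_pos: [0.4972, 0.0145, 0.0593]
orientation: [-1.059, 1.285, 1.072]
contact_force: [0.6, 0.4, -1.1]
finger_gap: 0.0149
```

Run:
```python
from h import *
p=np.load('lane.npy')
st()
c=vision.read_camera('scene');crop(c,280,120,160,160,4,'pics/s7.png')
c=vision.read_camera('top');crop(c,280,165,150,130,4,'pics/t7.png')
```

```text
9.35 [0.4972 0.0145 0.0593] q [ 0.33  0.64 -0.56  2.02  0.56  0.63  0.78] jaw 79.03 tilt 0.7 F [ 0.6  0.4 -1.1] gap 0.0149
```

View pics/s7.png

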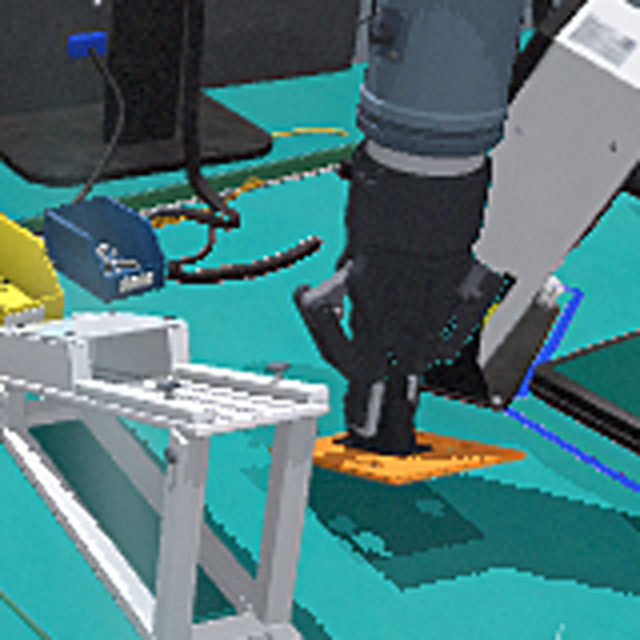

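View pics/t7.png

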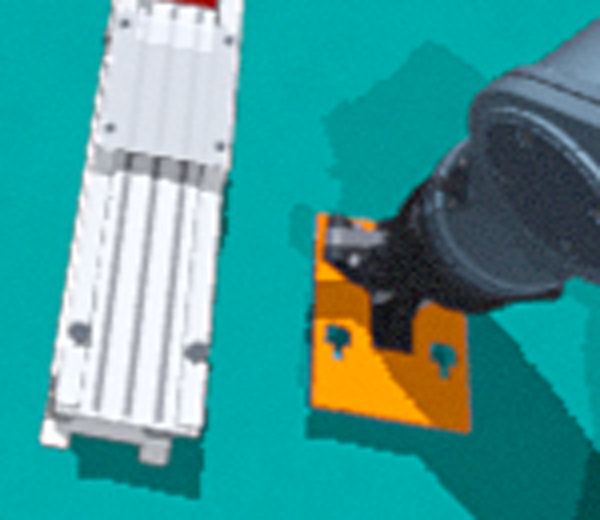

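>>> {"fn": "send_rows", "kwargs": {"steps": [[0, [0, 0, -0.8], 0], [0, [0, 0, -1.4], 0], [0, [0, 0, -1.7], 0], [0, [-0.2, 0.04, -2.0], 0], [0, [-0.4, 0.08, -2.2], 0], [0, [-0.6, 0.12, -2.4], 0], [0, [-0.75, 0.14, -2.6], 0], [0, [-0.75, 0.14, -2.6], 0]], "force": 20}}

```text
time: 10.25
ee_pos: [0.4912, 0.016, 0.0354]
orientation: [-1.061, 1.282, 1.069]
contact_force: [-3.2, -0.3, 5.9]
finger_gap: 0.0152
```

Run:
```python
from h import *
st()
c=vision.read_camera('scene');crop(c,320,160,100,100,6,'pics/s8.png')
```

```text
10.25 [0.4912 0.016  0.0354] q [ 0.3   0.67 -0.53  2.05  0.6   0.57  0.73] jaw 79.02 tilt 0.7 F [-3.2 -0.3  5.9] gap 0.0152
```

View pics/s8.png

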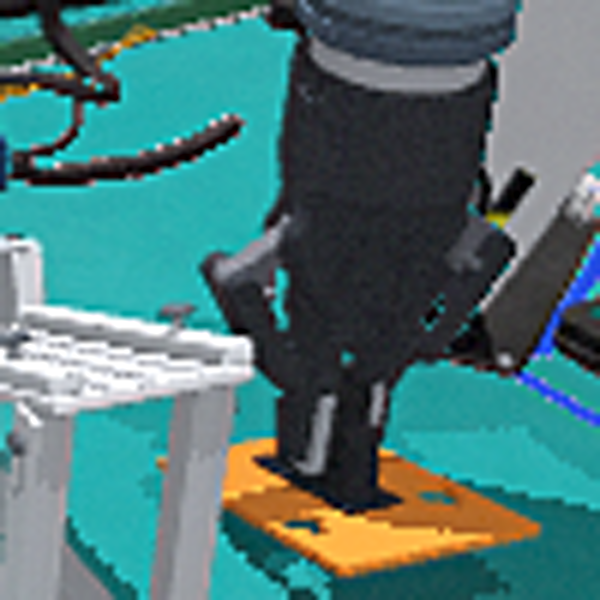

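>>> {"fn": "send_rows", "kwargs": {"steps": [[0, [-0.15, 0.03, -0.3], 0], [0, [-0.25, 0.05, -0.5], 0], [0, [-0.35, 0.07, -0.8], 0], [0, [-0.45, 0.09, -1.1], 0], [0, [-0.45, 0.09, -1.2], 0], [0, [-0.45, 0.09, -1.2], 0]]}}

```text
time: 10.9
ee_pos: [0.486, 0.0174, 0.0237]
orientation: [-1.061, 1.283, 1.071]
contact_force: [-3.9, 1.2, 6.2]
finger_gap: 0.0154
```

Run:
```python
from h import *
st()
c=vision.read_camera('scene');crop(c,320,160,100,100,6,'pics/s9.png')
```

```text
10.9 [0.486  0.0174 0.0237] q [ 0.28  0.69 -0.51  2.06  0.62  0.54  0.71] jaw 79.06 tilt 0.7 F [-3.9  1.2  6.2] gap 0.0154
```

View pics/s9.png

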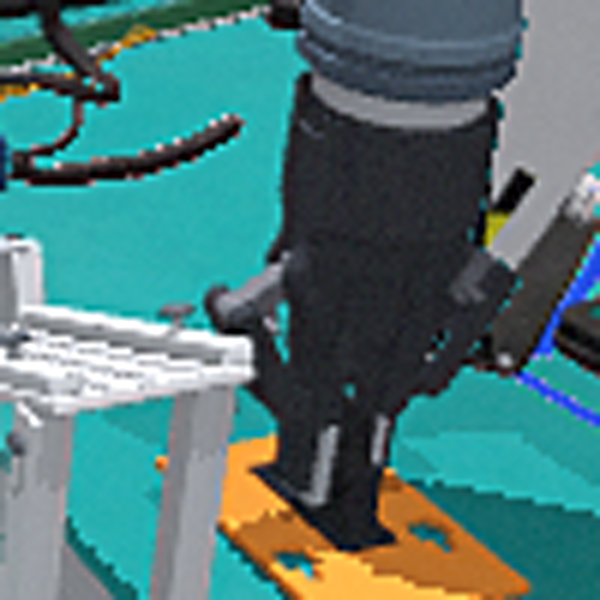

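>>> {"fn": "send_rows", "kwargs": {"steps": [[0.4, [0, 0, 0], 0], [0.6, [0, 0, 0], 0], [0.7, [0, 0, 0.3], 0], [0.7, [0, 0, 2], 0], [0.7, [0, 0, 6], 0], [0.7, [0, 0, 11], 0], [0.7, [0, 0, 16], 0], [0.7, [0, 0, 21], 0], [0.7, [1, 4, 23], -8], [0.7, [2.5, 8.5, 23], -16], [0.7, [4, 13, 23], -24], [0.7, [5, 17.5, 23], -32], [0.7, [6, 22, 23], -40], [0.7, [7, 26, 22], -48], [0.7, [8.6, 29, 20], -56], [0.7, [8.6, 32, 17], -64], [0.7, [8.6, 32, 14], -72], [0.7, [8.6, 32, 11], -79.5], [0.7, [8.6, 32, 8], -79.5], [0.7, [8.6, 32, 8], -79.5]]}}

```text
time: 12.95
ee_pos: [0.5694, 0.3355, 0.0995]
orientation: [0.0, 1.566, -0.011]
contact_force: [-1.0, -0.8, -1.5]
finger_gap: 0.06
```

Run:
```python
from h import *
st([.5726,.3368,.014])
c=vision.read_camera('scene');cv2.imwrite('pics/s10.png',c['pixels'][:,:,::-1])
c=vision.read_camera('top');cv2.imwrite('pics/t10.png',c['pixels'][:,:,::-1])
```

```text
12.95 [0.5694 0.3355 0.0995] q [-0.34  0.75 -0.39  1.58  0.36  0.88 -0.88] jaw -0.40 tilt 0.5 F [-1.  -0.8 -1.5] gap 0.0600
shift cm [ 0.32  0.13 -8.55]
```

View pics/s10.png

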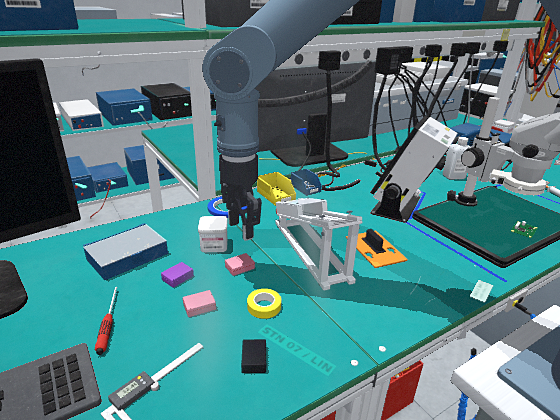

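View pics/t10.png

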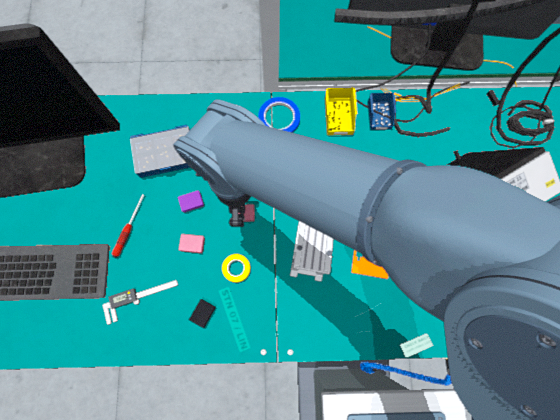

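>>> {"fn": "send_rows", "kwargs": {"steps": [[0.7, [0.3, 0.1, -3], 0], [0.7, [0.3, 0.1, -5.5], 0], [0.7, [0.3, 0.1, -7.5], 0], [0.7, [0.3, 0.1, -8.5], 0], [0.7, [0.3, 0.1, -8.6], 0], [0.7, [0.3, 0.1, -8.6], 0], [0.4, [0.3, 0.1, -8.6], 0], [0.3, [0.3, 0.1, -8.6], 0], [0.3, [0.3, 0.1, -8.6], 0], [0.3, [0.3, 0.1, -8.6], 0], [0.3, [0.3, 0.1, -8.6], 0]], "force": 25}}

```text
time: 14.15
ee_pos: [0.576, 0.3391, 0.0196]
orientation: [0.005, 1.558, -0.007]
contact_force: [-1.1, -1.0, 5.2]
finger_gap: 0.0393
```

Run:
```python
from h import *
st([.5726,.3368,.014])
c=vision.read_camera('scene');crop(c,190,170,100,110,6,'pics/s11.png')
```

```text
14.15 [0.576  0.3391 0.0196] q [-0.37  0.87 -0.35  1.58  0.4   0.75 -0.91] jaw -0.43 tilt 0.7 F [-1.1 -1.   5.2] gap 0.0393
shift cm [-0.34 -0.23 -0.56]
```

View pics/s11.png

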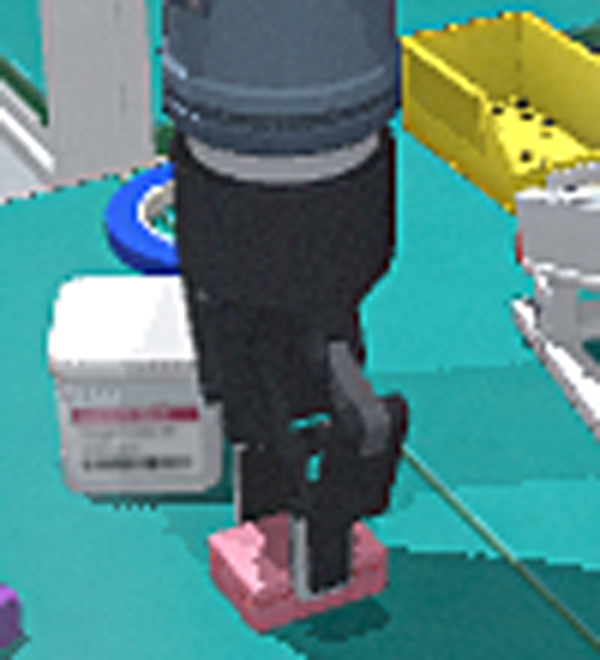

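>>> {"fn": "send_rows", "kwargs": {"steps": [[0.3, [0, 0, 1], 0], [0.3, [0, 0, 4], 0], [0.3, [0, 0, 8], 0], [0.3, [0, 0, 12], 0], [0.3, [0, 0, 12], 0], [0.3, [0, 0, 12], 0]]}}

```text
time: 14.8
ee_pos: [0.5766, 0.3393, 0.1412]
orientation: [0.006, 1.556, -0.006]
contact_force: [-0.5, -0.3, -0.3]
finger_gap: 0.0391
```

Run:
```python
from h import *
s=st();e=s['ee_pos']
c=vision.read_camera('scene');crop(c,190,110,100,110,7,'pics/s12.png')
print((proj(c,[e,e-[0,0,.008],e-[0,.0,.0196]])-[190,110]+.5)*7)
for dx in(-.02,.02):
  for dy in (-.011,.011): print(dx,dy,(proj(c,[e+[dx,dy,-z] for z in(0,.008,.0196)])-[190,110]+.5).round(1)*7)
c=vision.read_camera('top');crop(c,190,170,90,90,6,'pics/t12.png')
```

```text
14.8 [0.5766 0.3393 0.1412] q [-0.33  0.71 -0.41  1.55  0.34  0.94 -0.86] jaw -0.44 tilt 0.9 F [-0.5 -0.3 -0.3] gap 0.0391
[[323.94605592 722.91062025]
 [324.62229462 746.59994252]
 [325.59190369 780.56632397]]
-0.02 -0.011 [[389.2 742.7]
 [389.2 767.2]
 [389.9 800.8]]
-0.02 0.011 [[320.6 761.6]
 [321.3 785.4]
 [322.7 819.7]]
0.02 -0.011 [[326.9 686. ]
 [327.6 709.8]
 [328.3 742.7]]
0.02 0.011 [[260.4 703.5]
 [261.1 726.6]
 [262.5 760.2]]
```

View pics/s12.png

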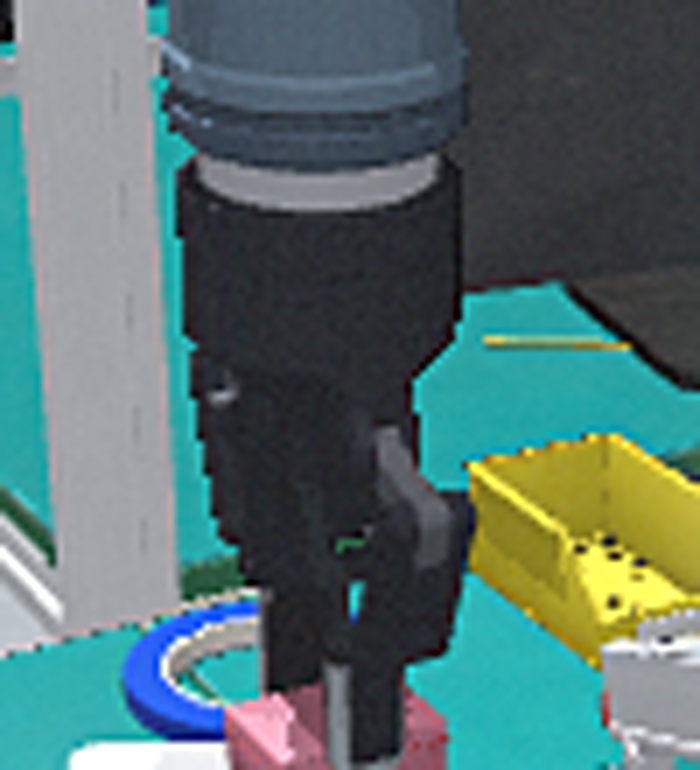

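View pics/t12.png

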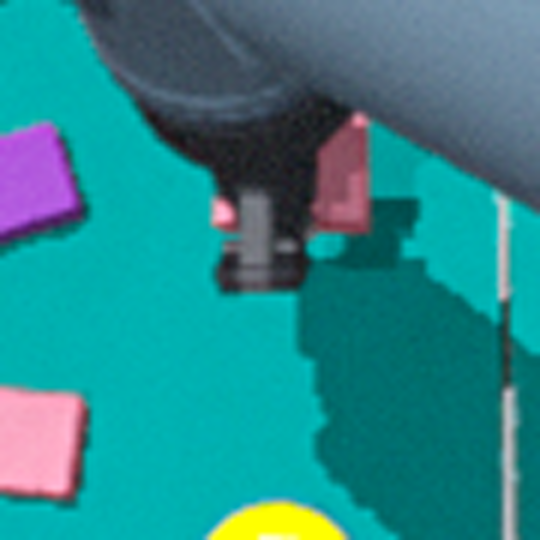

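>>> {"fn": "send_rows", "kwargs": {"steps": [[0.3, [0, 0, 3], 0], [0.3, [-0.5, 0, 7], 8], [0.3, [-1.5, -2, 9], 16], [0.3, [-2.5, -4, 9], 24], [0.3, [-3.5, -6, 9], 32], [0.3, [-4.5, -8, 9], 40], [0.3, [-5.5, -10, 9], 48], [0.3, [-6.5, -12, 9], 56], [0.3, [-7.5, -14, 9], 64], [0.3, [-8.2, -16, 9], 72], [0.3, [-8.5, -16.8, 8], 79.4], [0.3, [-8.5, -16.8, 6], 79.4], [0.3, [-8.5, -16.8, 6], 79.4], [0.3, [-8.5, -16.8, 6], 79.4]]}}

```text
time: 16.3
ee_pos: [0.4897, 0.1704, 0.1981]
orientation: [-1.059, 1.285, 1.071]
contact_force: [-0.6, -0.4, -0.3]
finger_gap: 0.0393
```

Run:
```python
from h import *
p=np.load('lane.npy')
s=st(lane(p,[-.213,0,0])+[0,0,.0313]);e=s['ee_pos']
c=vision.read_camera('scene');crop(c,250,110,130,130,5,'pics/s13.png')
c=vision.read_camera('top');crop(c,270,170,90,120,5,'pics/t13.png')
```

```text
16.3 [0.4897 0.1704 0.1981] q [ 0.2   0.48 -0.78  1.89  0.41  0.93  0.6 ] jaw 78.97 tilt 0.6 F [-0.6 -0.4 -0.3] gap 0.0393
shift cm [ 0.21  0.05 -4.6 ]
```

View pics/s13.png

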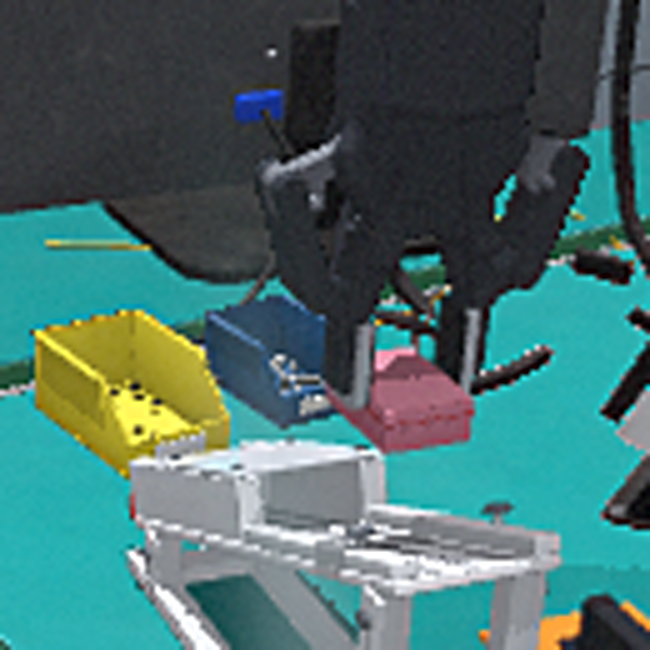

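View pics/t13.png

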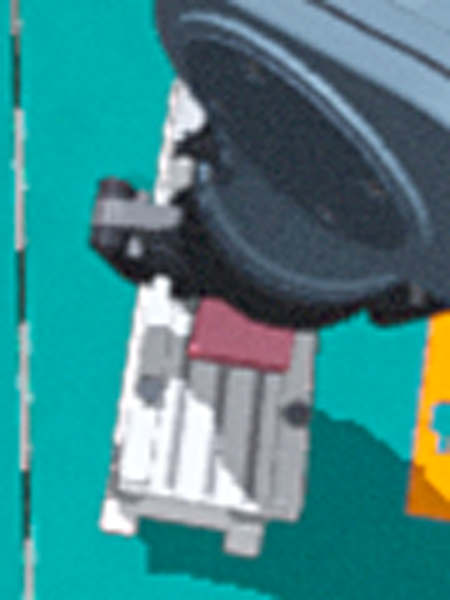

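>>> {"fn": "send_rows", "kwargs": {"steps": [[0.3, [0.2, 0, -1.5], 0], [0.3, [0.2, 0, -3], 0], [0.3, [0.2, 0, -4], 0], [0.3, [0.2, 0, -4.4], 0], [0.3, [0.2, 0, -4.6], 0], [0.3, [0.2, 0, -4.8], 0], [0.3, [0.2, 0, -4.8], 0]], "force": 20}}

```text
time: 17.1
ee_pos: [0.4926, 0.1711, 0.1512]
orientation: [-1.06, 1.283, 1.07]
contact_force: [0.4, 0.9, -0.2]
finger_gap: 0.0387
```

Run:
```python
from h import *
p=np.load('lane.npy')
s=st(lane(p,[-.213,0,0])+[0,0,.0313]);e=s['ee_pos']
c=vision.read_camera('scene');crop(c,270,140,100,100,6,'pics/s14.png')
c=vision.read_camera('top');crop(c,270,170,90,120,5,'pics/t14.png')
```

```text
17.1 [0.4926 0.1711 0.1512] q [ 0.16  0.55 -0.74  1.92  0.48  0.84  0.55] jaw 79.00 tilt 0.7 F [ 0.4  0.9 -0.2] gap 0.0387
shift cm [-0.08 -0.01  0.09]
```

View pics/s14.png

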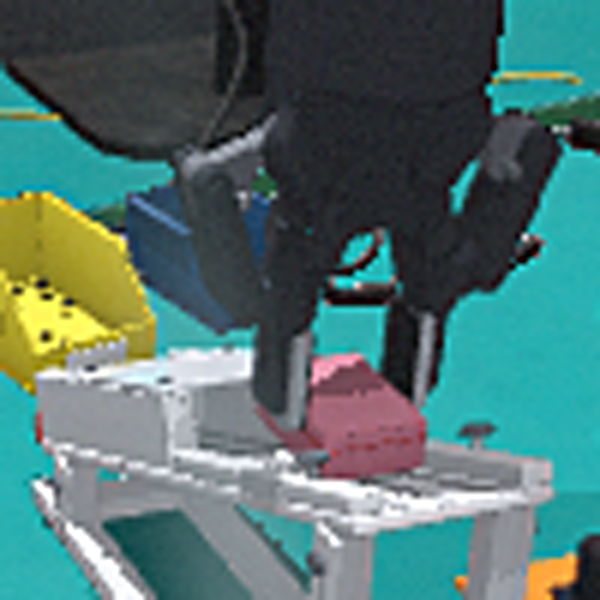

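View pics/t14.png

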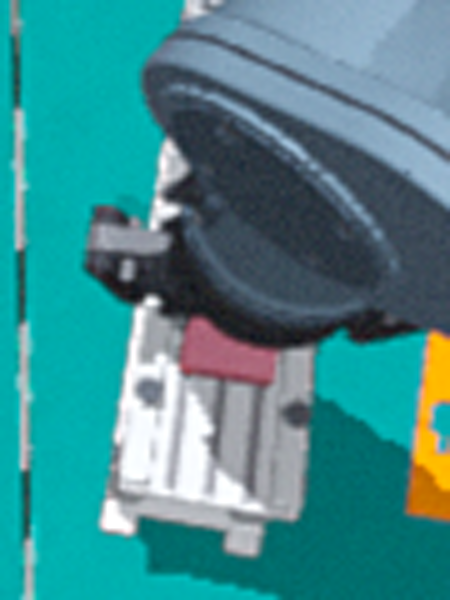

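>>> {"fn": "send_rows", "kwargs": {"steps": [[0.3, [-0.1, 0, -0.2], 0], [0.3, [-0.1, 0, -0.35], 0], [0.3, [-0.1, 0, -0.5], 0], [0.3, [-0.1, 0, -0.5], 0]]}}

```text
time: 17.6
ee_pos: [0.4936, 0.1715, 0.1477]
orientation: [-1.061, 1.279, 1.067]
contact_force: [2.4, -0.9, 7.7]
finger_gap: 0.0391
```

Run:
```python
from h import *
p=np.load('lane.npy')
s=st(lane(p,[-.213,0,0])+[0,0,.0313]);e=s['ee_pos']
c=vision.read_camera('scene');crop(c,290,170,70,70,8,'pics/s15.png')
```

```text
17.6 [0.4936 0.1715 0.1477] q [ 0.15  0.55 -0.73  1.93  0.49  0.83  0.54] jaw 78.97 tilt 0.9 F [ 2.4 -0.9  7.7] gap 0.0391
shift cm [-0.18 -0.05  0.44]
```

View pics/s15.png

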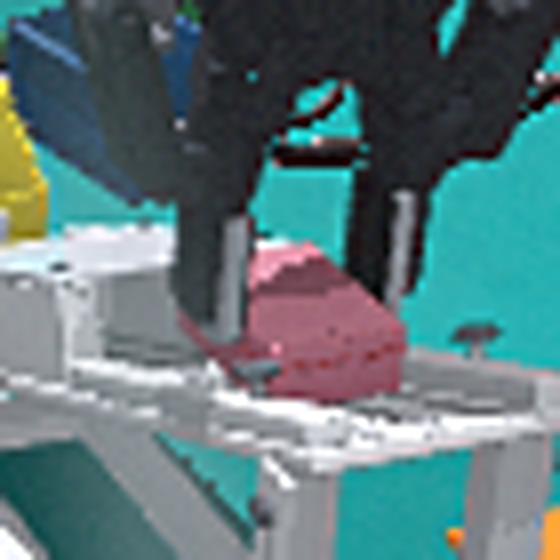

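>>> {"fn": "send_rows", "kwargs": {"steps": [[0.45, [0, 0, 0.1], 0], [0.65, [0, 0, 0.1], 0], [0.7, [0, 0, 0.4], 0], [0.7, [0, 0, 3], 0], [0.7, [0, 0, 7], 0], [0.7, [0, 0, 10], 0], [0.7, [0, 0, 10], 0]]}}

```text
time: 18.35
ee_pos: [0.4955, 0.1728, 0.2516]
orientation: [-1.062, 1.273, 1.064]
contact_force: [-0.1, -0.1, 0.1]
finger_gap: 0.06
```

Run:
```python
from h import *
s=st([.4996,.461,.014])
c=vision.read_camera('scene');cv2.imwrite('pics/s16.png',cv2.resize(c['pixels'][130:330,140:400,::-1],None,fx=3,fy=3))
c=vision.read_camera('top');crop(c,170,140,190,150,4,'pics/t16.png')
```

```text
18.35 [0.4955 0.1728 0.2516] q [ 0.23  0.42 -0.82  1.84  0.35  1.02  0.65] jaw 78.98 tilt 1.2 F [-0.1 -0.1  0.1] gap 0.0600
shift cm [  0.41  28.82 -23.76]
```

View pics/s16.png

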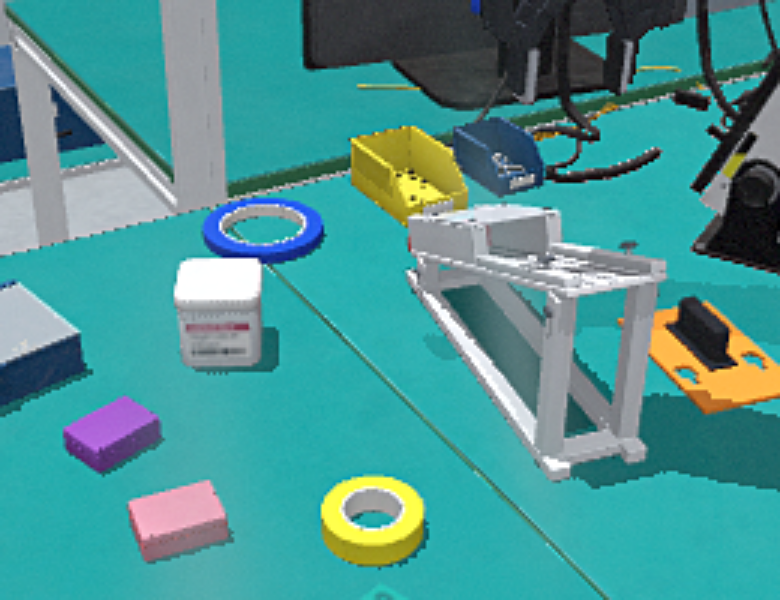

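View pics/t16.png

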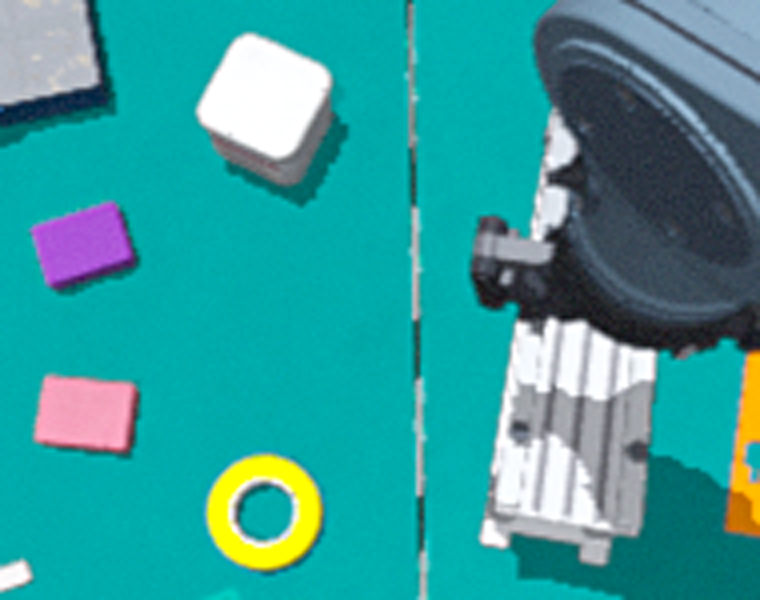

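>>> {"fn": "send_rows", "kwargs": {"steps": [[0.7, [0, 3.5, 0], -8], [0.7, [0, 7, 0], -16], [0.7, [0, 11, 0], -24], [0.7, [0, 15, 0], -32], [0.7, [0, 19, -2], -40], [0.7, [0.1, 22, -4], -48], [0.7, [0.2, 25, -6], -56], [0.7, [0.3, 27.5, -9], -64], [0.7, [0.4, 28.8, -12], -72], [0.7, [0.4, 28.8, -14], -80], [0.7, [0.4, 28.8, -16], -84.4], [0.7, [0.4, 28.8, -16], -84.4], [0.7, [0.4, 28.8, -16], -84.4]]}}

```text
time: 19.75
ee_pos: [0.4969, 0.4586, 0.0868]
orientation: [0.065, 1.558, -0.08]
contact_force: [-0.7, -0.7, 1.1]
finger_gap: 0.06
```

Run:
```python
from h import *
s=st([.4996,.461,.016])
c=vision.read_camera('scene');crop(c,150,150,150,130,5,'pics/s17.png');crop(c,265,185,110,80,6,'pics/s17b.png')
c=vision.read_camera('top');crop(c,170,140,190,150,4,'pics/t17.png')
```

```text
19.75 [0.4969 0.4586 0.0868] q [-0.57  0.79 -0.38  1.54  0.37  0.88 -1.18] jaw -5.30 tilt 0.9 F [-0.7 -0.7  1.1] gap 0.0600
shift cm [ 0.27  0.24 -7.08]
```

View pics/s17.png

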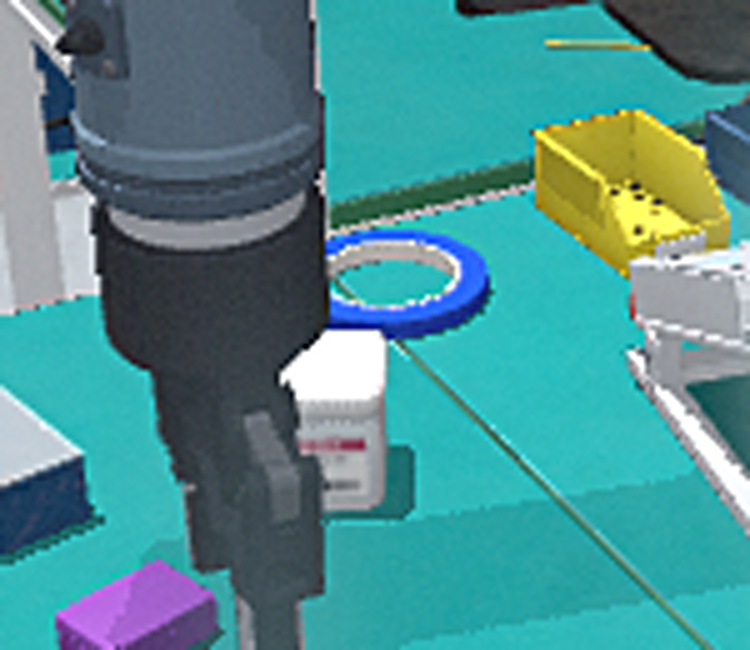

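View pics/t17.png

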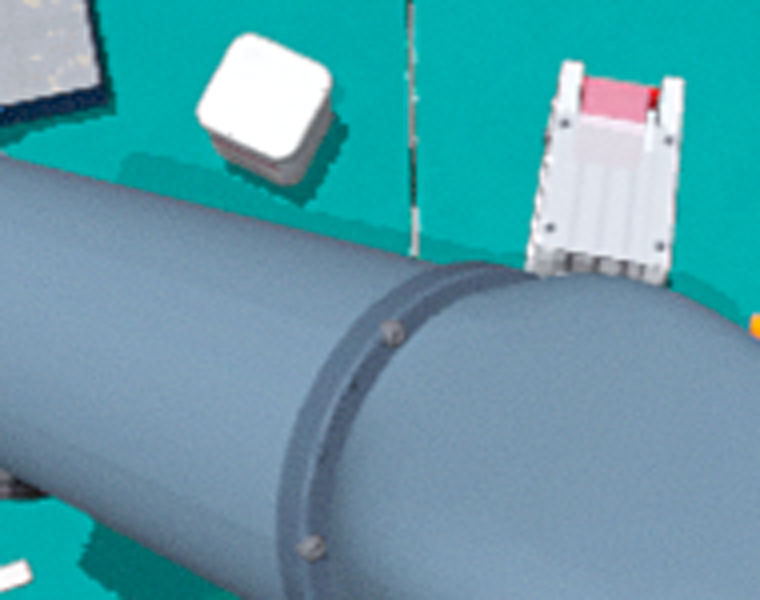

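View pics/s17b.png

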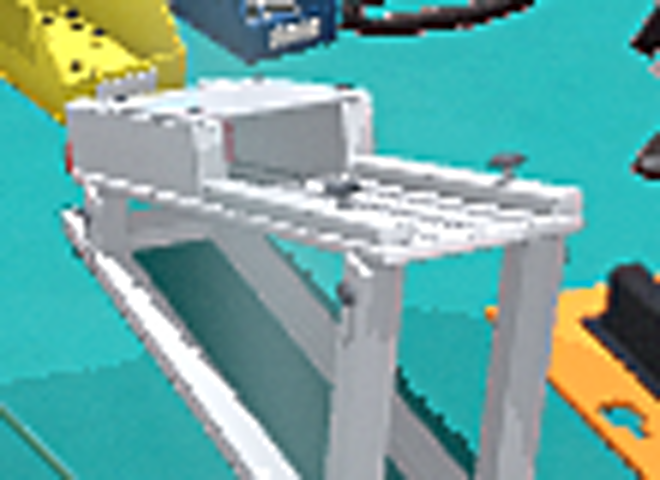

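>>> {"fn": "send_rows", "kwargs": {"steps": [[0.7, [0.2, 0.2, -2.5], 0], [0.7, [0.2, 0.2, -4.5], 0], [0.7, [0.2, 0.2, -6], 0], [0.7, [0.2, 0.2, -6.9], 0], [0.7, [0.2, 0.2, -7], 0], [0.7, [0.2, 0.2, -7], 0], [0.4, [0.2, 0.2, -7], 0], [0.3, [0.2, 0.2, -7], 0], [0.3, [0.2, 0.2, -7], 0], [0.3, [0.2, 0.2, -7], 0], [0.3, [0.2, 0.2, -7], 0]], "force": 25}}

```text
time: 20.95
ee_pos: [0.5005, 0.4622, 0.0198]
orientation: [0.069, 1.554, -0.078]
contact_force: [-0.8, -0.3, 6.5]
finger_gap: 0.0395
```

Run:
```python
from h import *
s=st([.4996,.461,.016])
c=vision.read_camera('scene');crop(c,150,220,110,110,6,'pics/s18.png')
```

```text
20.95 [0.5005 0.4622 0.0198] q [-0.59  0.88 -0.35  1.54  0.4   0.78 -1.21] jaw -5.37 tilt 0.9 F [-0.8 -0.3  6.5] gap 0.0395
shift cm [-0.09 -0.12 -0.38]
```

View pics/s18.png

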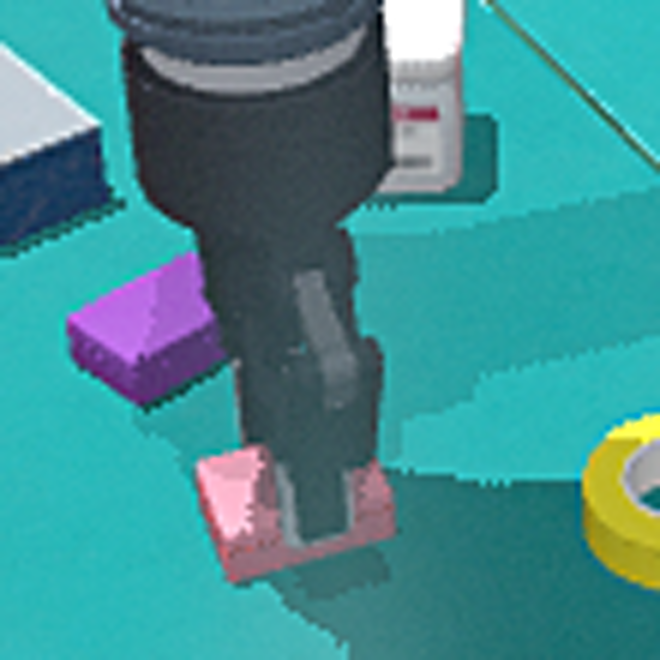

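>>> {"fn": "send_rows", "kwargs": {"steps": [[0.3, [0, 0, 1], 0], [0.3, [0, 0, 5], 0], [0.3, [0, 0, 10], 0], [0.3, [0, 0, 15], 0], [0.3, [0, -2, 19], 8], [0.3, [0, -5, 20.5], 16], [0.3, [0, -8.5, 20.5], 24], [0.3, [0, -12, 20.5], 32], [0.3, [0, -15.5, 20.5], 40], [0.3, [-0.2, -19, 20.5], 48], [0.3, [-0.3, -22.5, 20.5], 56], [0.3, [-0.4, -25.5, 20.5], 64], [0.3, [-0.6, -28, 20], 72], [0.3, [-0.8, -29.1, 19], 80], [0.3, [-0.8, -29.1, 17.5], 84.4], [0.3, [-0.8, -29.1, 17.5], 84.4], [0.3, [-0.8, -29.1, 17.5], 84.4]]}}

```text
time: 22.7
ee_pos: [0.4924, 0.1715, 0.1953]
orientation: [-1.058, 1.279, 1.068]
contact_force: [1.0, 0.5, 0.6]
finger_gap: 0.0393
```

Run:
```python
from h import *
p=np.load('lane.npy')
s=st(lane(p,[-.213,0,0])+[0,0,.0263]);e=s['ee_pos']
c=vision.read_camera('scene');crop(c,250,110,130,130,5,'pics/s19.png')
c=vision.read_camera('top');crop(c,270,170,90,120,5,'pics/t19.png')
```

```text
22.7 [0.4924 0.1715 0.1953] q [ 0.19  0.48 -0.78  1.89  0.41  0.92  0.6 ] jaw 78.93 tilt 0.9 F [1.  0.5 0.6] gap 0.0393
shift cm [-0.06 -0.05 -4.82]
```

View pics/s19.png

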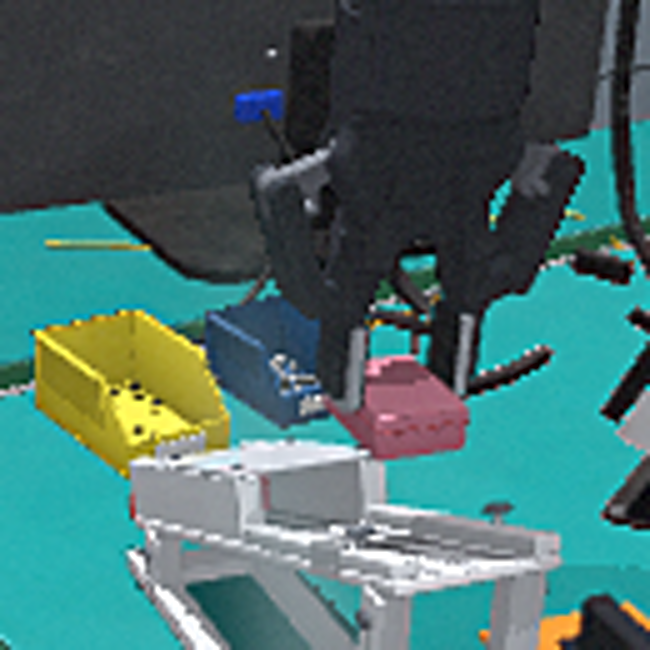

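View pics/t19.png

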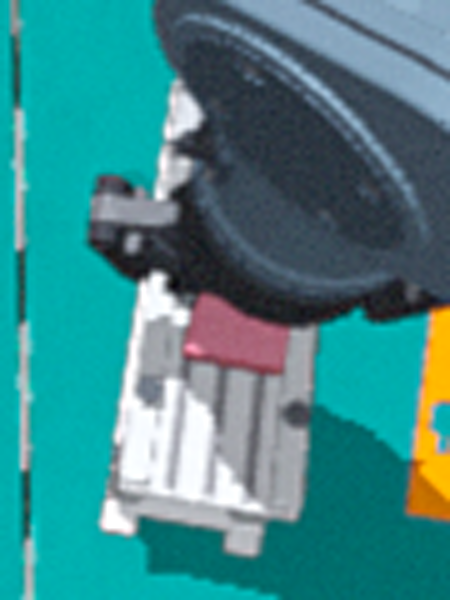

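Same picture as with box A: the box is held level and lined up over the deck. Lowering to contact, then releasing as before.

>>> {"fn": "send_rows", "kwargs": {"steps": [[0.3, [0, 0, -1.5], 0], [0.3, [0, 0, -3], 0], [0.3, [0, 0, -4], 0], [0.3, [0, 0, -4.4], 0], [0.3, [0, 0, -4.7], 0], [0.3, [0, 0, -4.9], 0], [0.3, [0, 0, -4.9], 0]], "force": 20}}

```text
time: 23.5
ee_pos: [0.4946, 0.1725, 0.1477]
orientation: [-1.059, 1.274, 1.066]
contact_force: [2.0, -2.2, 6.7]
finger_gap: 0.0392
```

>>> {"fn": "send_rows", "kwargs": {"steps": [[0.45, [0, 0, 0.1], 0], [0.65, [0, 0, 0.1], 0], [0.7, [0, 0, 0.4], 0], [0.7, [0, 0, 3], 0], [0.7, [0, 0, 7], 0], [0.7, [0, 0, 11], 0], [0.7, [0, 4, 14], 0], [0.7, [0, 8, 14], 0], [0.7, [0, 12, 14], 0], [0.7, [0, 16, 14], 0], [0.7, [0, 20, 14], 0], [0.7, [0, 24, 14], 0], [0.7, [0, 24, 14], 0]]}}

```text
time: 24.8
ee_pos: [0.4912, 0.4188, 0.2876]
orientation: [-1.061, 1.27, 1.076]
contact_force: [-0.7, 0.3, -0.2]
finger_gap: 0.0596
```

Run:
```python
from h import *
s=st()
c=vision.read_camera('scene');cv2.imwrite('pics/s20.png',cv2.resize(c['pixels'][130:330,140:400,::-1],None,fx=3,fy=3))
c=vision.read_camera('top');crop(c,280,145,120,140,4.2,'pics/t20.png');cv2.imwrite('pics/t20f.png',c['pixels'][:,:,::-1])
```

```text
24.8 [0.4912 0.4188 0.2876] q [-0.25  0.6  -0.8   1.48  0.44  1.22  0.28] jaw 79.40 tilt 1.3 F [-0.7  0.3 -0.2] gap 0.0596
```

View pics/s20.png

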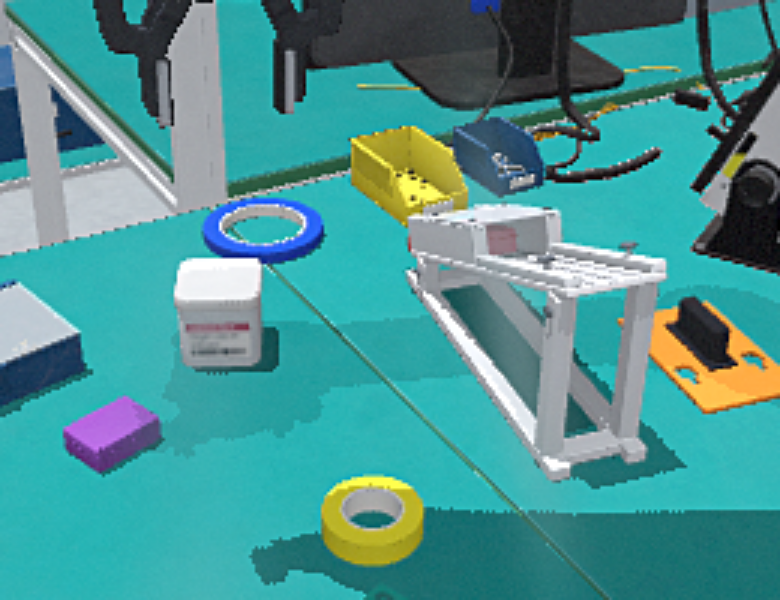

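View pics/t20f.png

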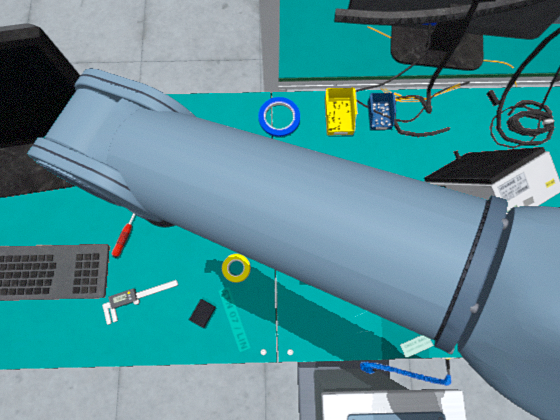

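View pics/t20.png

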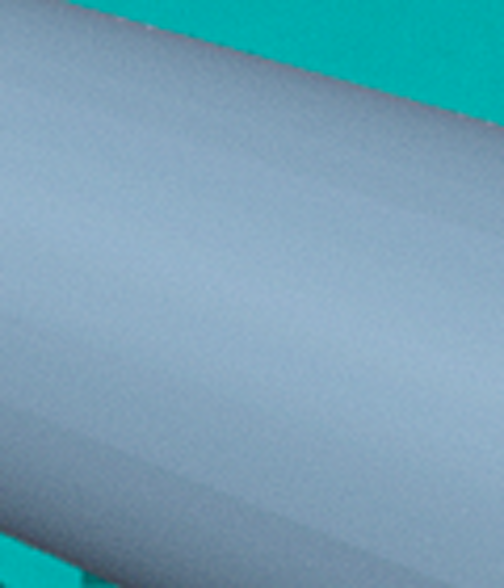

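>>> {"fn": "send_rows", "kwargs": {"steps": [[0.7, [0, -4, 1], 0], [0.7, [0, -8, 1], 0], [0.7, [0, -12, 1], 0], [0.7, [0, -16, 1], 0], [0.7, [0, -20, 1], 0], [0.7, [0, -24, 1], 0], [0.7, [-0.5, -28, 1], 0], [0.7, [-1, -32, 1], 0], [0.7, [-2, -36, 1], 0], [0.7, [-3, -40, 1], 0], [0.7, [-4, -42, 1], 0], [0.7, [-4, -42, 1], 0]]}}

```text
time: 26.1
ee_pos: [0.4518, -0.0117, 0.2969]
orientation: [-1.056, 1.281, 1.062]
contact_force: [-0.1, -0.2, 0.1]
finger_gap: 0.0596
```

Run:
```python
from h import *
p=np.load('lane.npy')
s=st()
c=vision.read_camera('top');crop(c,280,145,90,140,4.2,'pics/t21.png');cv2.imwrite('pics/t21f.png',c['pixels'][:,:,::-1])
# expected top-face corners
for x in(0,-.055,-.110):print(x,((proj(c,lane(p,[[x,.02,.02],[x,-.02,.02]]))-[280,145]+.5)*4.2).round(0).tolist())
```

```text
26.1 [ 0.4518 -0.0117  0.2969] q [ 0.68  0.21 -0.83  1.94  0.16  1.06  1.15] jaw 78.60 tilt 0.9 F [-0.1 -0.2  0.1] gap 0.0596
0 [[156.0, 59.0], [224.0, 69.0]]
-0.055 [[147.0, 127.0], [218.0, 138.0]]
-0.11 [[138.0, 200.0], [211.0, 211.0]]
```

View pics/t21.png

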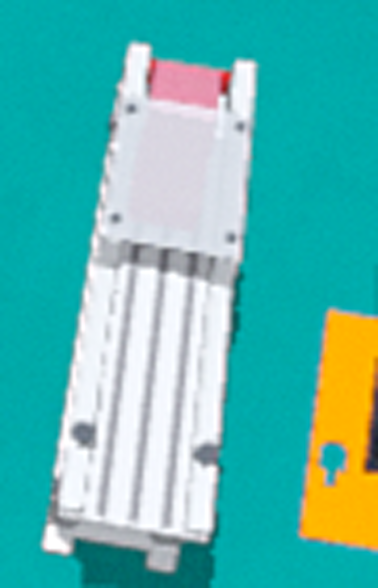

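View pics/t21f.png

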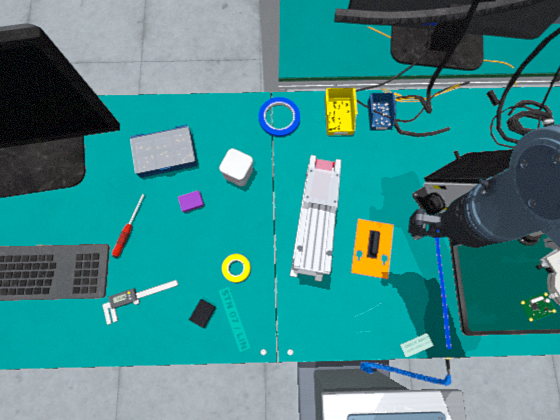

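Run:
```python
from h import *
p=np.load('lane.npy')
c=vision.read_camera('top')
im=c['pixels'][150:210,298:345,::-1].astype(float)
pk=im.copy(); d=(im[:,:,2]-im[:,:,1])
d=np.clip(d*8,0,255).astype(np.uint8)
a=cv2.resize(d,None,fx=8,fy=8,interpolation=cv2.INTER_CUBIC);b=cv2.resize(im.astype(np.uint8),None,fx=8,fy=8,interpolation=cv2.INTER_CUBIC)
cv2.imwrite('pics/t22.png',np.hstack([b,cv2.cvtColor(a,cv2.COLOR_GRAY2BGR)]))
f=lambda q:((proj(c,lane(p,q))-[298,150]+.5)*8).round(0).tolist()
print(f([[0,.02,.02],[0,-.02,.02],[-.055,.02,.02],[-.055,-.02,.02],[-.11,.02,.02],[-.11,-.02,.02],[-.11,.02,0],[-.11,-.02,0]]))
s=vision.read_camera('scene');crop(s,275,190,70,50,10,'pics/s22.png')
```

```text
[[153.0, 72.0], [282.0, 92.0], [137.0, 201.0], [270.0, 223.0], [119.0, 340.0], [258.0, 363.0], [109.0, 384.0], [245.0, 407.0]]
```

View pics/t22.png

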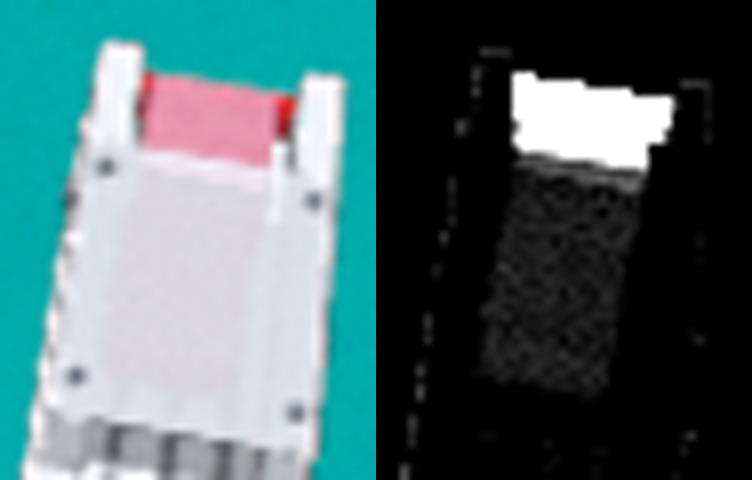

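View pics/s22.png

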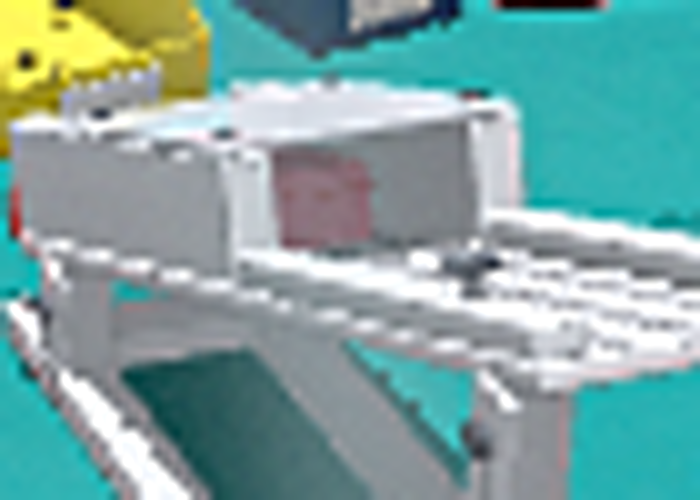

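Run:
```python
from h import *
st(); print(order.hand_in())
```

```text
26.25 [ 0.4537 -0.0065  0.2975] q [ 0.67  0.21 -0.84  1.94  0.16  1.06  1.15] jaw 79.05 tilt 1.1 F [0.6 0.9 0.6] gap 0.0598
the job is handed in; nothing more can be done
None
```

I finished the restock and handed it in at 26.25 s of the 72 s allowed.

- **Cover:** I slid it 16 mm up the lane and checked in the image that the studs were centred in the wide ends. It then lifted off along lane z and went down on the bench to the right of the lane. It lies flat with the handle up.
- **Boxes:** Both went in at the mouth one after the other and slid down. The last top picture shows the first against the red stop. Together they form one unbroken pink block about 110 mm long under the roof, lying flat and straight.
- **Other things:** The last pictures show the tape roll, the tub and the purple and black look-alikes apparently unmoved; I did not measure them again. The arm was clear of everything at hand-in.

**Checks that disagreed:**
- **Gripping the boxes:** At each grip on the bench the tool sat 4–6 mm higher than I had aimed, with about 5–7 N on it. Both grips still held.
- **Contact forces:** The highest force I read at the end of a move was about 8 N, at the first box's touch on the lane deck.
- **Gap between the boxes:** Both cameras look through or past the clear roof, so a gap of 1–2 mm could not be seen.

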